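# Load the feed rollers into the metering housing

## Task

Pull the bottom-hinged steel guard of the red metering housing all the way down, then slide every white feed roller that stands on the bench onto a drive stub of its own (any stub), pressing it down over the stub's spring button until it sits fully home and the button has popped out through the hole in the hub. When all the rollers are locked on, push the guard back up until it is shut; leave the brass collars and the hex shaft where they lie.

Things in the scene. Friction and masses are not known exactly. Their poses are not given: they have to be found in the camera images.
- roller0: white nylon feed roller upright on the bench (may be absent), 0.18 to 0.35 kg. Origin: centre of underside, z up. Fluted body dia 60 mm, z 0 to 45; above it a square hub tube 36 mm across flats (facing +-x, +-y), z 45 to 90. Through bore 26 mm square. Inside the bottom is a sloping lead-in: on +x it opens from 13 mm off axis at z 19 to 22 mm at z 0; on the other sides only to 17 mm.
- roller1: white nylon feed roller upright on the bench (may be absent), 0.18 to 0.35 kg. Origin: centre of underside, z up. Fluted body dia 60 mm, z 0 to 45; above it a square hub tube 36 mm across flats (facing +-x, +-y), z 45 to 90. Through bore 26 mm square. Inside the bottom is a sloping lead-in: on +x it opens from 13 mm off axis at z 19 to 22 mm at z 0; on the other sides only to 17 mm.
- roller2: white nylon feed roller upright on the bench (may be absent), 0.18 to 0.35 kg. Origin: centre of underside, z up. Fluted body dia 60 mm, z 0 to 45; above it a square hub tube 36 mm across flats (facing +-x, +-y), z 45 to 90. Through bore 26 mm square. Inside the bottom is a sloping lead-in: on +x it opens from 13 mm off axis at z 19 to 22 mm at z 0; on the other sides only to 17 mm.
- roller3: white nylon feed roller upright on the bench (may be absent), 0.18 to 0.35 kg. Origin: centre of underside, z up. Fluted body dia 60 mm, z 0 to 45; above it a square hub tube 36 mm across flats (facing +-x, +-y), z 45 to 90. Through bore 26 mm square. Inside the bottom is a sloping lead-in: on +x it opens from 13 mm off axis at z 19 to 22 mm at z 0; on the other sides only to 17 mm.
- hole0 (a point): middle of the one button hole, 14 mm wide and 16 high, through the 5 mm +x hub wall of roller 0, on the wall's outer face 56 mm above the underside. A rib on top of the fluted body (z to 51 mm) marks the same side. Only this side's long lead-in pushes a stub's button in; the other sides would land on top of it.
- hole1 (a point): middle of the one button hole, 14 mm wide and 16 high, through the 5 mm +x hub wall of roller 1, on the wall's outer face 56 mm above the underside. A rib on top of the fluted body (z to 51 mm) marks the same side. Only this side's long lead-in pushes a stub's button in; the other sides would land on top of it.
- hole2 (a point): middle of the one button hole, 14 mm wide and 16 high, through the 5 mm +x hub wall of roller 2, on the wall's outer face 56 mm above the underside. A rib on top of the fluted body (z to 51 mm) marks the same side. Only this side's long lead-in pushes a stub's button in; the other sides would land on top of it.
- hole3 (a point): middle of the one button hole, 14 mm wide and 16 high, through the 5 mm +x hub wall of roller 3, on the wall's outer face 56 mm above the underside. A rib on top of the fluted body (z to 51 mm) marks the same side. Only this side's long lead-in pushes a stub's button in; the other sides would land on top of it.
- seat0 (a point): foot of upright steel drive stub 0 of the red housing: a seated roller's origin rests here, 30 mm above the bench. Stub 24 mm square, 76 mm high, flats along this point's x and y, blunt top. x: away from the guard, the side with the button; y: along the row (stubs 85 mm apart); z up. A roller fits with its x (hole) along this x.
- seat1 (a point): foot of upright steel drive stub 1 of the red housing: a seated roller's origin rests here, 30 mm above the bench. Stub 24 mm square, 76 mm high, flats along this point's x and y, blunt top. x: away from the guard, the side with the button; y: along the row (stubs 85 mm apart); z up. A roller fits with its x (hole) along this x.
- seat2 (a point): foot of upright steel drive stub 2 of the red housing: a seated roller's origin rests here, 30 mm above the bench. Stub 24 mm square, 76 mm high, flats along this point's x and y, blunt top. x: away from the guard, the side with the button; y: along the row (stubs 85 mm apart); z up. A roller fits with its x (hole) along this x.
- seat3 (a point): foot of upright steel drive stub 3 of the red housing: a seated roller's origin rests here, 30 mm above the bench. Stub 24 mm square, 76 mm high, flats along this point's x and y, blunt top. x: away from the guard, the side with the button; y: along the row (stubs 85 mm apart); z up. A roller fits with its x (hole) along this x.
- button0 (a joint): spring button 0: 12 mm round-nosed steel pin standing 8 mm out of the +x flat of stub 0, 56 mm above its seat. 0 = fully out, 0.0075 m = pressed flush. Takes 2 N to start, 6 N fully in; sliding a roller down over it takes a push of about 5 to 12 N.
- button1 (a joint): spring button 1: 12 mm round-nosed steel pin standing 8 mm out of the +x flat of stub 1, 56 mm above its seat. 0 = fully out, 0.0075 m = pressed flush. Takes 2 N to start, 6 N fully in; sliding a roller down over it takes a push of about 5 to 12 N.
- button2 (a joint): spring button 2: 12 mm round-nosed steel pin standing 8 mm out of the +x flat of stub 2, 56 mm above its seat. 0 = fully out, 0.0075 m = pressed flush. Takes 2 N to start, 6 N fully in; sliding a roller down over it takes a push of about 5 to 12 N.
- button3 (a joint): spring button 3: 12 mm round-nosed steel pin standing 8 mm out of the +x flat of stub 3, 56 mm above its seat. 0 = fully out, 0.0075 m = pressed flush. Takes 2 N to start, 6 N fully in; sliding a roller down over it takes a push of about 5 to 12 N.
- hinge (a point): middle of the guard's hinge line, 30 mm above the bench, fixed on the housing. Housing base 30 mm high, from here to 100 mm along x, 380 mm wide in y; end cheeks at y +-182 mm, top 84 mm above the bench. x: from the guard to the stub row (stub axes at x 45 mm); y along the hinge line.
- guard (a joint): bottom-hinged steel guard, 340 mm wide, panel 110 mm high, with a 28 mm inward lip along its top that reaches over the stub row. 0 rad = shut, upright; grows as its top swings down towards -x of the hinge point; stop at 1.35 (fully down). Stiff hinge (0.5 N m): stays where left; 3 to 6 N at the handle moves it.
- guard_handle (a point): middle of the guard's handle: round 12 mm bar, 110 mm long along the hinge's y, on two posts above the guard's top edge, 155 mm from the hinge line in the plane of the panel; 39 mm clear gap between bar and top edge.
- collar0: brass shaft collar lying flat on the bench, 60 mm outside, 32 mm bore, 22 mm high; origin under its centre. A bystander: leave alone.
- collar1: brass shaft collar lying flat on the bench, 60 mm outside, 32 mm bore, 22 mm high; origin under its centre. A bystander: leave alone.
- hex_shaft: steel hex drive shaft, 200 mm long, 22 mm across flats, lying on the bench behind the housing; origin under its middle, x along it. A bystander: leave alone.
Not all that is in view belongs to the job. What is shaped like the roller3 but green or turquoise is not meant.

How it is judged:
On the way, in this order (a step that is already met when the one before it is completed fails the run):
1. the guard is pulled all the way down (value of joint guard above 1.15 rad), for 0.2 s.
2. every roller present is fully home on a stub with that stub's button out through its hole, the guard still down (((horizontal distance between roller0 and seat0 below 0.005 m and z of roller0 in the frame of seat0 below 0.004 m and value of joint button0 below 0.002 m) or (horizontal distance between roller0 and seat1 below 0.005 m and z of roller0 in the frame of seat1 below 0.004 m and value of joint button1 below 0.002 m) or (horizontal distance between roller0 and seat2 below 0.005 m and z of roller0 in the frame of seat2 below 0.004 m and value of joint button2 below 0.002 m) or (horizontal distance between roller0 and seat3 below 0.005 m and z of roller0 in the frame of seat3 below 0.004 m and value of joint button3 below 0.002 m)) and ((horizontal distance between roller1 and seat0 below 0.005 m and z of roller1 in the frame of seat0 below 0.004 m and value of joint button0 below 0.002 m) or (horizontal distance between roller1 and seat1 below 0.005 m and z of roller1 in the frame of seat1 below 0.004 m and value of joint button1 below 0.002 m) or (horizontal distance between roller1 and seat2 below 0.005 m and z of roller1 in the frame of seat2 below 0.004 m and value of joint button2 below 0.002 m) or (horizontal distance between roller1 and seat3 below 0.005 m and z of roller1 in the frame of seat3 below 0.004 m and value of joint button3 below 0.002 m)) and ((horizontal distance between roller2 and seat0 below 0.005 m and z of roller2 in the frame of seat0 below 0.004 m and value of joint button0 below 0.002 m) or (horizontal distance between roller2 and seat1 below 0.005 m and z of roller2 in the frame of seat1 below 0.004 m and value of joint button1 below 0.002 m) or (horizontal distance between roller2 and seat2 below 0.005 m and z of roller2 in the frame of seat2 below 0.004 m and value of joint button2 below 0.002 m) or (horizontal distance between roller2 and seat3 below 0.005 m and z of roller2 in the frame of seat3 below 0.004 m and value of joint button3 below 0.002 m)) and ((horizontal distance between roller3 and seat0 below 0.005 m and z of roller3 in the frame of seat0 below 0.004 m and value of joint button0 below 0.002 m) or (horizontal distance between roller3 and seat1 below 0.005 m and z of roller3 in the frame of seat1 below 0.004 m and value of joint button1 below 0.002 m) or (horizontal distance between roller3 and seat2 below 0.005 m and z of roller3 in the frame of seat2 below 0.004 m and value of joint button2 below 0.002 m) or (horizontal distance between roller3 and seat3 below 0.005 m and z of roller3 in the frame of seat3 below 0.004 m and value of joint button3 below 0.002 m)) and angle between each of roller0, roller1, roller2, roller3's own z axis and vertical below 0.06 rad and value of joint guard above 1 rad), for 0.2 s.
3. the guard is pushed back up shut (value of joint guard below 0.08 rad), for 0.2 s.
At the end, for the whole second after the job is handed in: Every roller present is on a stub: its underside centre within 5 mm sideways of the seat and less than 4 mm above it, tilt under 0.06 rad, that stub's button out to within 2 mm of its full travel, at rest; the guard is shut to within 0.08 rad (((horizontal distance between roller0 and seat0 below 0.005 m and z of roller0 in the frame of seat0 below 0.004 m and value of joint button0 below 0.002 m) or (horizontal distance between roller0 and seat1 below 0.005 m and z of roller0 in the frame of seat1 below 0.004 m and value of joint button1 below 0.002 m) or (horizontal distance between roller0 and seat2 below 0.005 m and z of roller0 in the frame of seat2 below 0.004 m and value of joint button2 below 0.002 m) or (horizontal distance between roller0 and seat3 below 0.005 m and z of roller0 in the frame of seat3 below 0.004 m and value of joint button3 below 0.002 m)) and ((horizontal distance between roller1 and seat0 below 0.005 m and z of roller1 in the frame of seat0 below 0.004 m and value of joint button0 below 0.002 m) or (horizontal distance between roller1 and seat1 below 0.005 m and z of roller1 in the frame of seat1 below 0.004 m and value of joint button1 below 0.002 m) or (horizontal distance between roller1 and seat2 below 0.005 m and z of roller1 in the frame of seat2 below 0.004 m and value of joint button2 below 0.002 m) or (horizontal distance between roller1 and seat3 below 0.005 m and z of roller1 in the frame of seat3 below 0.004 m and value of joint button3 below 0.002 m)) and ((horizontal distance between roller2 and seat0 below 0.005 m and z of roller2 in the frame of seat0 below 0.004 m and value of joint button0 below 0.002 m) or (horizontal distance between roller2 and seat1 below 0.005 m and z of roller2 in the frame of seat1 below 0.004 m and value of joint button1 below 0.002 m) or (horizontal distance between roller2 and seat2 below 0.005 m and z of roller2 in the frame of seat2 below 0.004 m and value of joint button2 below 0.002 m) or (horizontal distance between roller2 and seat3 below 0.005 m and z of roller2 in the frame of seat3 below 0.004 m and value of joint button3 below 0.002 m)) and ((horizontal distance between roller3 and seat0 below 0.005 m and z of roller3 in the frame of seat0 below 0.004 m and value of joint button0 below 0.002 m) or (horizontal distance between roller3 and seat1 below 0.005 m and z of roller3 in the frame of seat1 below 0.004 m and value of joint button1 below 0.002 m) or (horizontal distance between roller3 and seat2 below 0.005 m and z of roller3 in the frame of seat2 below 0.004 m and value of joint button2 below 0.002 m) or (horizontal distance between roller3 and seat3 below 0.005 m and z of roller3 in the frame of seat3 below 0.004 m and value of joint button3 below 0.002 m)) and angle between each of roller0, roller1, roller2, roller3's own z axis and vertical below 0.06 rad and linear speed of each of roller0, roller1, roller2, roller3 below 0.02 m/s and value of joint guard below 0.08 rad); the robot touches nothing.
It fails at once if a brass collar or the hex shaft is shifted by more than 30 mm (distance of any of collar0, collar1, hex_shaft from where it was at the start of the episode above 0.03 m).
Of roller0, roller1, roller2, roller3 only 3 to 4 are there at a start; the rules pass over those that are not, and their reading is None.
At some moment in a run one of roller0, roller1, roller2, roller3 may be knocked a few centimetres aside while the robot is not near it.
It also fails if it takes over 210 s, if anything falls off the work surface, if the arm or the gripper's body presses on something with over 40 N, if the wrist force passes 120 N, or if a joint passes its speed limit or range.

## Robot

A 7-joint arm with a two-finger parallel gripper is mounted at the origin on the work surface. World frame = base frame: x ahead of the robot, y to its left, z up, the work surface at z = 0. Lengths are in m, angles in rad, forces in N, time in s.
With the tool pointing down it reaches from about 0.4 to 0.85 m from the base axis. Payload 10.4 kg.
Tool frame: the origin (TCP) lies at the very end of the fingers, on their centre line; the grasp point (between the pads) lies 19 mm behind it; z points along the fingers, y is the line along which they close (so a half turn about z gives the same grasp; the last joint's range is limited). The gripper opens to 85 mm and grips with 20 to 120 N. Pads are 22 mm wide; open, the fingers measure 114 mm over their backs; the gripper's body (76 mm by 85 mm) begins 54 mm behind the grasp point. The pads swing forward as they close: fully open they stand 13 mm farther back than shut.
Start: joints at [-1.258, 0.332, -0.065, 1.46, 0.022, 1.35, -0.088], TCP at [0.206, 0.59, 0.231] pointing down, gripper open.
Joint ranges: [-2.6, 2.6], [-0.5, 2.12], [-1.47, 1.34], [0.16, 2.42], [-1.27, 4.41], [0.06, 2.06], [-2.6, 2.6]. Speed limits (rad/s): [2.22, 2.22, 2.79, 2.79, 3.14, 3.14, 3.14].

## Interface

Orientations are given as a rotation vector (axis times angle).
In Python, from plant import telemetry, snapshot, ctrl gives the robot as it stands. The module is installed in compiled form; this text tells all that it offers.
- The arm moves only by the tool play_rows, never from a script. Its argument "deltas" is a list of rows, each an object of numbers: "hand": the finger opening in mm, from 0 to 85.4; "dx", "dy", "dz": the shift along the tool's x, y, z in units of 40 mm (1.0 is 40 mm); "turn": the turn about the tool's z in rad. In form: [{"hand": .., "dx": .., "dy": .., "dz": .., "turn": ..}, ...]. A call has 1 to 5 rows; each row shifts and turns the commanded pose from where the row before left it, along the tool's axes as they then stand; what a row does not reach is not made up. A row lasts 1/12 s, in which the tool goes at most 41.7 mm and 7.16 degrees, less where a joint would pass 70% of its speed; a pose out of reach is approached as far as the arm can. A call is refused whole if a number of a shift passes 1 or a number of a turn 0.125, either way. A call with a gripper value outside its range is refused whole. The fingers move at their own pace and stop on an object; "force" is the grip in N (left out, the last holds). Time passes only in rows, so rows that do not move let the fingers close. It gives the time, the measured TCP pose, the force, the opening and the grip force at its end, in the units of the state.
- telemetry.get_state(): the state, without advancing time (a new reading comes with each control period).
- snapshot(name): name is "side" or "top"; returns a dict with "img" (420x560x3 uint8, blue, green, red), "z_map" (420x560 float32, m along the optical axis (not along the pixel's ray), 0 where there is no reading), "mtx" (3x3 intrinsics, pixels), "R" (3x3) and "t" (3): a world point X has camera coordinates R X + t. Camera axes: x right, y down, z forward; pixel columns grow to the right and rows downward; lengths in m; the calibration is good to about 2 mm. A picture is of the moment at which its call begins.
- ctrl.sign_off(): hands the job in; it is judged then, once.
The state is a dict: "time_s": time; "qpos": joint angles; "joint_velocities": joint speeds; "tau": joint torques, N m; "eef_pos": TCP position; "ee_rot": TCP orientation; "contact_force": force on the tool from outside, world axes, zero at the start; "torque": the same for the moment, N m; "grip_width": finger opening in m; "grip_force": force on a finger pad.
Only numpy, scipy, OpenCV 4.12 (cv2) and the standard library are available. Lean on these libraries where they do the work, as an engineer would, in place of code of your own. Each camera call takes 0.05 s, during which the arm holds its last target. There are 200 camera calls.

## Working session

There is one attempt and no reset: what is moved stays moved. The work goes in short steps, Python scripts to look and compute and a tool call to move; the robot and the scene stay as the last step left them, time stands still between calls to the robot, and variables do not carry over. Pictures are saved under pics/ and viewed, at most 14 in all, crops included, and the job is handed in when it is done.

Besides the shell and the picture viewer there is one more tool, called after "Request:" as a command line: name --argument value ..., lists and objects as JSON in quotes. play_rows: Moves the arm, as the interface text tells. Its arguments: {"type":"object","properties":{"deltas":{"type":"array"},"force":{"type":"number"}},"required":["deltas"]}

```bash
mkdir -p pics; python3 - <<'E'
from plant import telemetry, snapshot
import cv2,numpy as np
s=telemetry.get_state(); print(s)
for n in("side","top"):
    d=snapshot(n); cv2.imwrite(f"pics/{n}0.png",d["img"]); np.savez(f"{n}0.npz",**d)
    print(n,d["mtx"],d["R"],d["t"], -d["R"].T@d["t"])
E
```

```text
{'time_s': 0.0, 'qpos': array([-1.25759716,  0.33283263, -0.06470496,  1.46093941,  0.02157972,
        1.34994853, -0.08849581]), 'joint_velocities': array([ 1.28584615e-04,  2.40409905e-04,  4.81655604e-05, -1.11081409e-03,
        8.94789969e-04,  1.18728914e-03,  1.00880328e-03]), 'tau': array([ 7.39481729e-04, -6.25468683e+01,  4.97004215e-02, -3.91589391e+01,
        1.62831426e-02,  1.02621212e-02, -1.71184905e-05]), 'eef_pos': array([0.20582074, 0.5897235 , 0.23054138]), 'ee_rot': array([-5.24925851e-01, -3.09723213e+00,  2.23102588e-03]), 'contact_force': array([-0.49697634,  0.11635935, -1.08331635]), 'torque': array([ 0.04106343,  0.05635514, -0.00420414]), 'grip_force': 0.0, 'grip_width': 0.08516216708697347}
side [[495.71949969   0.         274.04649915]
 [  0.         495.71949969 215.80577565]
 [  0.           0.           1.        ]] [[ 0.88108451 -0.47287294  0.00901516]
 [-0.22117381 -0.4288028  -0.87590542]
 [ 0.4180577   0.76975278 -0.48239861]] [-0.51696456  0.24137933  0.98194668] [ 0.09836587 -0.8968106   0.6897757 ]
top [[385.6343731    0.         280.22132529]
 [  0.         385.6343731  210.58881556]
 [  0.           0.           1.        ]] [[ 4.63088446e-03 -9.99989000e-01  7.45340139e-04]
 [-9.97853909e-01 -4.66967783e-03 -6.53128716e-02]
 [ 6.53156336e-02 -4.41284209e-04 -9.97864557e-01]] [-0.02116148  0.57621738  1.23438326] [ 0.49445424 -0.01792578  1.26939749]
```

View pics/top0.png

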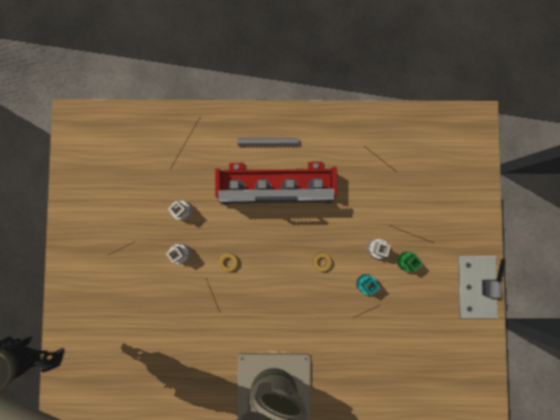

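View pics/side0.png

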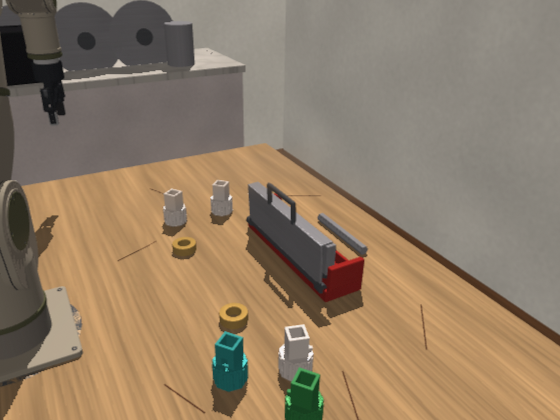

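Top picture: white rollers at (180,210), (178,254) and (380,249). Lookalikes to avoid are turquoise (368,286) and green (410,262). The collars are at (229,263) and (322,262), the shaft at (268,142), and the stubs in the row at about (235..317,184). The side view shows the same, with the guard shut and the handle at (282,197). I choose the three white ones.

```bash
cat > h.py <<'E'
import numpy as np, cv2
from plant import telemetry, snapshot
def cloud(d):
    z=d["z_map"]; v,u=np.indices(z.shape); K=d["mtx"]
    c=np.stack([(u-K[0,2])/K[0,0]*z,(v-K[1,2])/K[1,1]*z,z],-1)
    w=(c-d["t"])@d["R"]; w[z<=0]=np.nan
    return w
def proj(d,X):
    c=d["R"]@np.asarray(X)+d["t"]; p=d["mtx"]@c; return p[:2]/p[2]
def white(img):
    h=cv2.cvtColor(img,cv2.COLOR_BGR2HSV); return (h[...,1]<60)&(h[...,2]>90)
def hub(d,xy,r=.05,z0=.075,z1=.1):
    w=cloud(d); m=(w[...,2]>z0)&(w[...,2]<z1)&(np.hypot(w[...,0]-xy[0],w[...,1]-xy[1])<r)
    p=w[m]; 
    if len(p)<8: return None
    return cv2.minAreaRect(p[:,:2].astype(np.float32)*1000),len(p),p[:,2].max()
E
python3 - <<'E'
from h import *
T=dict(np.load("top0.npz"));S=dict(np.load("side0.npz"))
wt=cloud(T);ws=cloud(S)
for n,(u,v) in dict(A=(180,210),B=(178,254),C=(380,249)).items():
    p=wt[v-14:v+15,u-14:u+15].reshape(-1,3); q=p[p[:,2]>.07]; xy=np.median(q[:,:2],0)
    print(n,xy,np.nanmax(p[:,2]),hub(T,xy),hub(S,xy))
for u in(235,262,290,317):
    p=wt[176:194,u-8:u+9].reshape(-1,3); q=p[(p[:,2]>.095)&(p[:,2]<.115)]; print("stub",len(q),q.mean(0),q.min(0),q.max(0))
for nm,w in(("T",wt),("S",ws)):
    m=(w[...,2]>.172)&(w[...,2]<.21)&(abs(w[...,1])<.2)&(w[...,0]>.35)&(w[...,0]<.7);q=w[m];print(nm,"handle",len(q),q.mean(0),q.min(0),q.max(0),cv2.fitLine(q[:,:2].astype(np.float32),2,0,.01,.01).ravel())
print("bench z",np.nanmedian(wt[300:340,100:200,2]),np.nanmedian(ws[330:380,30:120,2]))
print(proj(S,[.5,0,.19]))
def up(i,u,v,r,k): return cv2.resize(i[v-r:v+r,u-r:u+r],(k,k),interpolation=cv2.INTER_CUBIC)
t=T["img"];s=S["img"]
g=np.vstack([np.hstack([up(t,180,210,20,260),up(t,178,254,20,260),up(t,380,249,20,260)]),np.hstack([up(s,*c,26,260) for c in((222,197),(174,208),(297,350))])])
cv2.imwrite("pics/crop1.png",g)
E
```

```text
A [0.57790613 0.29811257] 0.09571999993292254 (((576.4737548828125, 299.2543029785156), (35.54917526245117, 35.100318908691406), 44.635108947753906), 97, np.float64(0.09571999993292254)) (((574.5253295898438, 298.6902160644531), (42.00804901123047, 38.30497360229492), 45.7302360534668), 154, np.float64(0.0941469263978627))
B [0.43775316 0.30271889] 0.09567891545114503 (((437.3157653808594, 303.73638916015625), (36.280601501464844, 37.1696662902832), 36.90990447998047), 103, np.float64(0.09567891545114503)) (((434.05517578125, 304.22515869140625), (40.51604080200195, 44.535621643066406), 40.030029296875), 181, np.float64(0.09440682455779607))
C [ 0.45588967 -0.33077339] 0.09599825215606352 (((456.9144287109375, -331.360595703125), (36.33930587768555, 35.999427795410156), 73.88690185546875), 97, np.float64(0.09599825215606352)) (((452.9700012207031, -332.3573913574219), (39.43238067626953, 36.70506286621094), 73.54845428466797), 417, np.float64(0.09310180288071838))
stub 71 [0.6494893  0.12210653 0.10594861] [0.63875591 0.11014958 0.09835143] [0.66065841 0.13492392 0.11149372]
stub 67 [0.65233496 0.03804125 0.10614456] [0.64031872 0.02542149 0.09505647] [0.66815877 0.04973595 0.11256824]
stub 64 [ 0.65318215 -0.04623549  0.10605531] [ 0.64207328 -0.05699821  0.09920862] [ 0.66404325 -0.03551108  0.11098103]
stub 69 [ 0.65531893 -0.13137553  0.1058247 ] [ 0.64336483 -0.14219383  0.09637367] [ 0.66775263 -0.12046883  0.11221295]
T handle 186 [ 0.60109144 -0.00378174  0.1900195 ] [ 0.59469498 -0.06546569  0.1834179 ] [0.60669621 0.05287033 0.19584821] [ 0.02520075 -0.9996824   0.60109144 -0.00378174]
S handle 219 [ 0.59605746 -0.0137091   0.18688414] [ 0.59085621 -0.06892767  0.17200512] [0.60331221 0.05193279 0.19411889] [ 0.02138674 -0.9997713   0.5960575  -0.0137091 ]
bench z 0.0008317617548861815 0.002864679200479474
[240.35755963 199.73921501]
```

View pics/crop1.png

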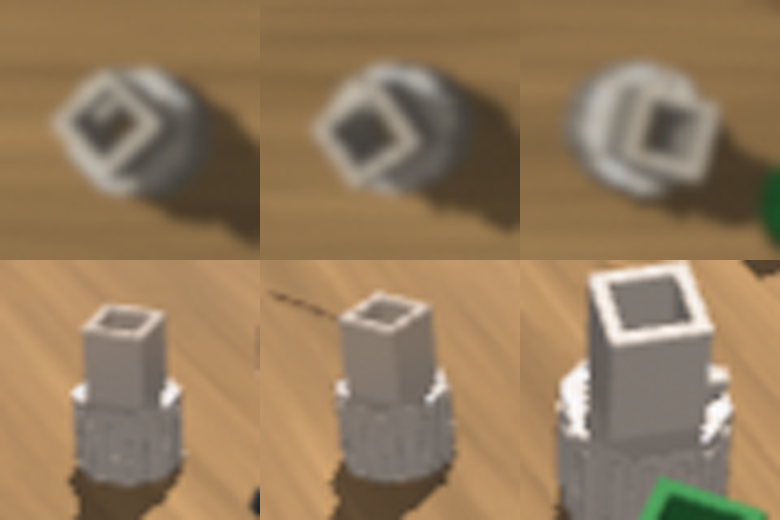

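The crop shows all three chosen rollers as white, with square hubs yawed about 45°, 40° and 74°. Roller C shows a rib bump on the right, near (715,375). No hole shows on the faces towards the camera, so I'll find the ribs from the height data.

```bash
python3 - <<'E'
from h import *
T=dict(np.load("top0.npz"));S=dict(np.load("side0.npz"))
R=dict(A=((576.5,299.2),(574.5,298.7),45),B=((437.3,303.7),(434,304.2),38),C=((456.9,-331.4),(453,-332.4),74))
for n,(ct,cs,yaw) in R.items():
    for nm,d,c in(("T",T,ct),("S",S,cs)):
        w=cloud(d)*1000; 
        for k in range(4):
            a=np.radians(yaw+90*k); e=np.array([np.cos(a),np.sin(a)]);f=np.array([-e[1],e[0]])
            q=w[...,:2]-np.array(c); r=q@e; t=q@f
            m=(r>21)&(r<31)&(abs(t)<8)&(w[...,2]>25); z=w[...,2][m]
            print(n,nm,(yaw+90*k)%360,len(z),np.round(np.percentile(z,[25,50,75,95])) if len(z) else "",end=" | ")
        print()
def up(i,u,v,r,k,g): 
    c=cv2.resize(i[v-r:v+r,u-r:u+r],(k,k),interpolation=cv2.INTER_CUBIC); return np.clip(c.astype(float)*g,0,255).astype(np.uint8)
t=T["img"];s=S["img"]
cv2.imwrite("pics/crop2.png",np.vstack([np.hstack([up(s,*c,20,260,1) for c in((222,202),(174,212),(297,353))]),np.hstack([up(t,*c,13,260,1.6) for c in((180,210),(178,254),(380,249))])]))
E
```

```text
A T 45 1 [53. 53. 53. 53.] | A T 135 7 [46. 48. 49. 51.] | A T 225 20 [41. 47. 48. 50.] | A T 315 17 [43. 46. 48. 51.] | 
A S 45 1 [85. 85. 85. 85.] | A S 135 2 [45. 46. 46. 47.] | A S 225 41 [33. 39. 45. 47.] | A S 315 23 [32. 39. 45. 48.] | 
B T 38 10 [46. 46. 49. 52.] | B T 128 0  | B T 218 17 [41. 44. 46. 49.] | B T 308 19 [44. 45. 48. 50.] | 
B S 38 0  | B S 128 2 [56. 67. 78. 86.] | B S 218 38 [33. 42. 46. 51.] | B S 308 31 [38. 44. 47. 88.] | 
C T 74 21 [39. 44. 46. 48.] | C T 164 17 [43. 45. 47. 48.] | C T 254 0  | C T 344 16 [44. 46. 50. 52.] | 
C S 74 0  | C S 164 51 [39. 45. 46. 47.] | C S 254 73 [39. 43. 46. 47.] | C S 344 28 [46. 47. 51. 53.] |
```

View pics/crop2.png

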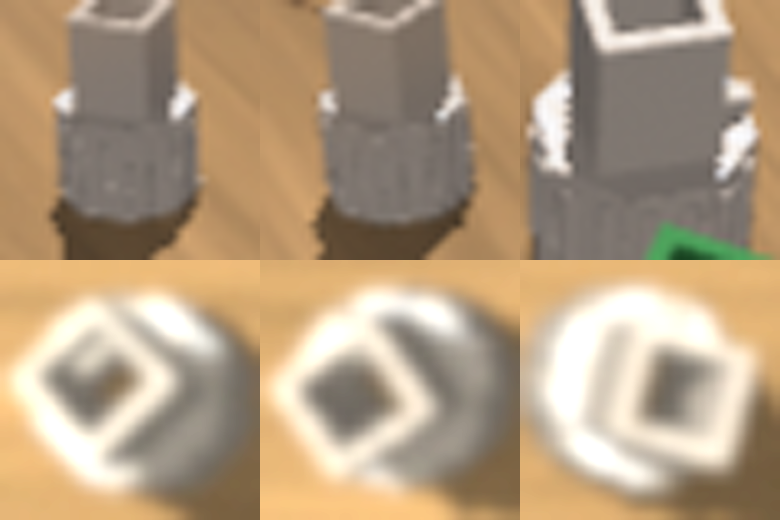

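C's hole points to about 344°. A's probably points to 45°, and B's to 38° or 128°; I'll verify both once lifted. I'll do the guard first, starting with a planning helper.

```bash
cat >> h.py <<'E'
from scipy.spatial.transform import Rotation as Ro
import math, json
def pose():
    s=telemetry.get_state(); M=Ro.from_rotvec(s["ee_rot"]).as_matrix()
    return s["eef_pos"],math.degrees(math.atan2(M[1,1],M[0,1])),M[2,2],s
def rows(p,yaw,q,yaw2,hand,step=34.,half=True):
    """tool-axis rows from world p (m), tool-y heading yaw (deg) to q, yaw2"""
    p=np.array(p);q=np.array(q); dy=(yaw2-yaw+180)%360-180
    if half: dy=(dy+90)%180-90
    n=max(1,math.ceil(np.linalg.norm(q-p)*1000/step),math.ceil(abs(math.radians(dy))/.12))
    out=[];d=(q-p)/n
    for i in range(n):
        a=math.radians(yaw+dy*i/n); ty=np.array([math.cos(a),math.sin(a),0]); tx=np.array([-ty[1],ty[0],0]) 
        tx=np.cross(ty,[0,0,-1])
        out.append(dict(hand=hand,dx=round(float(d@tx)/.04,2),dy=round(float(d@ty)/.04,2),dz=round(-float(d[2])/.04,2),turn=round(-math.radians(dy)/n,3)))
    return out
def show(r):
    for i in range(0,len(r),5): print(json.dumps(r[i:i+5]).replace('"hand"','"hand"'))
def go(*wps,step=34.,half=True):
    """wps: (x,y,z,yaw,hand)"""
    p,y,_,s=pose(); print("at",p.round(4),round(y,1),"grip",round(s["grip_width"]*1000,1),s["contact_force"].round(1),"q7",s["qpos"][6].round(2),"t",round(s["time_s"],1))
    R=[]
    for w in wps:
        R+=rows(p,y,w[:3],w[3],w[4],step,half); d=(w[3]-y+180)%360-180
        if half: d=(d+90)%180-90
        y=y+d; p=w[:3]
    show(R)
E
python3 -c "
from h import *
go((.603,-.004,.245,1.3,40))"
```

```text
at [0.2058 0.5898 0.2306] 70.8 grip 85.3 [ 0.1 -0.3  0.6] q7 -0.09 t 0.1
[{"hand": 40, "dx": -0.65, "dy": -0.49, "dz": -0.02, "turn": 0.055}, {"hand": 40, "dx": -0.67, "dy": -0.45, "dz": -0.02, "turn": 0.055}, {"hand": 40, "dx": -0.7, "dy": -0.41, "dz": -0.02, "turn": 0.055}, {"hand": 40, "dx": -0.72, "dy": -0.38, "dz": -0.02, "turn": 0.055}, {"hand": 40, "dx": -0.74, "dy": -0.33, "dz": -0.02, "turn": 0.055}]
[{"hand": 40, "dx": -0.76, "dy": -0.29, "dz": -0.02, "turn": 0.055}, {"hand": 40, "dx": -0.77, "dy": -0.25, "dz": -0.02, "turn": 0.055}, {"hand": 40, "dx": -0.78, "dy": -0.21, "dz": -0.02, "turn": 0.055}, {"hand": 40, "dx": -0.79, "dy": -0.16, "dz": -0.02, "turn": 0.055}, {"hand": 40, "dx": -0.8, "dy": -0.12, "dz": -0.02, "turn": 0.055}]
[{"hand": 40, "dx": -0.81, "dy": -0.08, "dz": -0.02, "turn": 0.055}, {"hand": 40, "dx": -0.81, "dy": -0.03, "dz": -0.02, "turn": 0.055}, {"hand": 40, "dx": -0.81, "dy": 0.01, "dz": -0.02, "turn": 0.055}, {"hand": 40, "dx": -0.81, "dy": 0.06, "dz": -0.02, "turn": 0.055}, {"hand": 40, "dx": -0.81, "dy": 0.1, "dz": -0.02, "turn": 0.055}]
[{"hand": 40, "dx": -0.8, "dy": 0.15, "dz": -0.02, "turn": 0.055}, {"hand": 40, "dx": -0.79, "dy": 0.19, "dz": -0.02, "turn": 0.055}, {"hand": 40, "dx": -0.78, "dy": 0.23, "dz": -0.02, "turn": 0.055}, {"hand": 40, "dx": -0.76, "dy": 0.28, "dz": -0.02, "turn": 0.055}, {"hand": 40, "dx": -0.75, "dy": 0.32, "dz": -0.02, "turn": 0.055}]
[{"hand": 40, "dx": -0.73, "dy": 0.36, "dz": -0.02, "turn": 0.055}, {"hand": 40, "dx": -0.71, "dy": 0.4, "dz": -0.02, "turn": 0.055}]
```

Request:
play_rows --deltas '[{"hand": 40, "dx": -0.65, "dy": -0.49, "dz": -0.02, "turn": 0.055}, {"hand": 40, "dx": -0.67, "dy": -0.45, "dz": -0.02, "turn": 0.055}, {"hand": 40, "dx": -0.7, "dy": -0.41, "dz": -0.02, "turn": 0.055}, {"hand": 40, "dx": -0.72, "dy": -0.38, "dz": -0.02, "turn": 0.055}, {"hand": 40, "dx": -0.74, "dy": -0.33, "dz": -0.02, "turn": 0.055}]'

```text
time_s: 0.52
eef_pos: [0.2968, 0.4537, 0.235]
ee_rot: [-0.949, -2.995, 0.001]
contact_force: [0.5, 0.2, 0.4]
grip_width: 0.0402
grip_force: 0.0
```

Request:
play_rows --deltas '[{"hand": 40, "dx": -0.76, "dy": -0.29, "dz": -0.02, "turn": 0.055}, {"hand": 40, "dx": -0.77, "dy": -0.25, "dz": -0.02, "turn": 0.055}, {"hand": 40, "dx": -0.78, "dy": -0.21, "dz": -0.02, "turn": 0.055}, {"hand": 40, "dx": -0.79, "dy": -0.16, "dz": -0.02, "turn": 0.055}, {"hand": 40, "dx": -0.8, "dy": -0.12, "dz": -0.02, "turn": 0.055}]'

```text
time_s: 0.93
eef_pos: [0.3871, 0.3195, 0.2392]
ee_rot: [-1.35, -2.836, 0.0]
contact_force: [0.5, 0.1, 0.1]
grip_width: 0.0399
grip_force: 0.0
```

Request:
play_rows --deltas '[{"hand": 40, "dx": -0.81, "dy": -0.08, "dz": -0.02, "turn": 0.055}, {"hand": 40, "dx": -0.81, "dy": -0.03, "dz": -0.02, "turn": 0.055}, {"hand": 40, "dx": -0.81, "dy": 0.01, "dz": -0.02, "turn": 0.055}, {"hand": 40, "dx": -0.81, "dy": 0.06, "dz": -0.02, "turn": 0.055}, {"hand": 40, "dx": -0.81, "dy": 0.1, "dz": -0.02, "turn": 0.055}]'

```text
time_s: 1.35
eef_pos: [0.4774, 0.1845, 0.2432]
ee_rot: [-1.726, -2.625, 0.0]
contact_force: [0.5, -0.1, 0.4]
grip_width: 0.0399
grip_force: 0.0
```

Request:
play_rows --deltas '[{"hand": 40, "dx": -0.8, "dy": 0.15, "dz": -0.02, "turn": 0.055}, {"hand": 40, "dx": -0.79, "dy": 0.19, "dz": -0.02, "turn": 0.055}, {"hand": 40, "dx": -0.78, "dy": 0.23, "dz": -0.02, "turn": 0.055}, {"hand": 40, "dx": -0.76, "dy": 0.28, "dz": -0.02, "turn": 0.055}, {"hand": 40, "dx": -0.75, "dy": 0.32, "dz": -0.02, "turn": 0.055}]'

```text
time_s: 1.77
eef_pos: [0.5683, 0.0497, 0.2472]
ee_rot: [-2.069, -2.364, 0.0]
contact_force: [0.1, -0.3, 0.0]
grip_width: 0.0398
grip_force: 0.0
```

Request:
play_rows --deltas '[{"hand": 40, "dx": -0.73, "dy": 0.36, "dz": -0.02, "turn": 0.055}, {"hand": 40, "dx": -0.71, "dy": 0.4, "dz": -0.02, "turn": 0.055}, {"hand": 40}]'

```text
invalid input at $.deltas[2]: expected keys hand, dx, dy, dz, turn
```

Request:
play_rows --deltas '[{"hand": 40, "dx": -0.73, "dy": 0.36, "dz": 0, "turn": 0.055}, {"hand": 40, "dx": -0.71, "dy": 0.4, "dz": 0, "turn": 0.055}, {"hand": 40, "dx": 0, "dy": 0, "dz": 0, "turn": 0}]'

```text
time_s: 2.02
eef_pos: [0.6057, -0.0098, 0.2467]
ee_rot: [2.204, 2.235, -0.004]
contact_force: [-0.3, -0.6, -0.4]
grip_width: 0.04
grip_force: 0.0
```

```bash
python3 - <<'E'
from h import *
go((.603,-.004,.167,1.3,40),step=40)
d=snapshot("side"); w=cloud(d)
cv2.imwrite("pics/side1.png",cv2.resize(d["img"][90:290,180:400],(770,700))[:600])
# calibration probe: gripper tip in side view
p,y,_,s=pose(); print("tcp px",proj(d,p), "handle px",proj(d,[.603,-.004,.185]))
E
```

```text
at [ 0.6057 -0.0098  0.2467] 0.8 grip 40.0 [-0.3 -0.6 -0.4] q7 0.08 t 2.0
[{"hand": 40, "dx": 0.05, "dy": -0.02, "dz": 0.66, "turn": -0.003}, {"hand": 40, "dx": 0.05, "dy": -0.02, "dz": 0.66, "turn": -0.003}, {"hand": 40, "dx": 0.05, "dy": -0.02, "dz": 0.66, "turn": -0.003}]
tcp px [283.58681098 168.72184989] handle px [281.81358044 193.09082783]
```

View pics/side1.png

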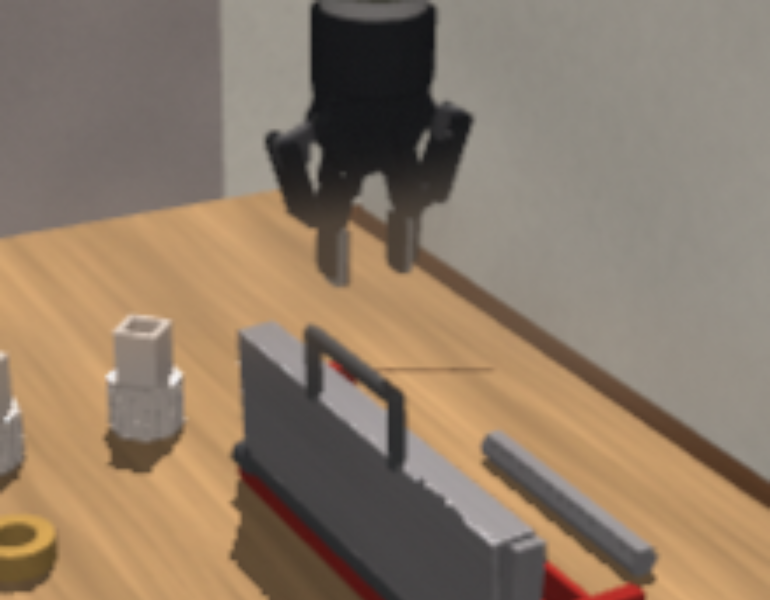

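The fingers (365,275 in the crop) straddle the bar (357,362), and both match the projection. I descend and grip.

Request:
play_rows --deltas '[{"hand": 40, "dx": 0.05, "dy": -0.02, "dz": 0.66, "turn": -0.003}, {"hand": 40, "dx": 0.05, "dy": -0.02, "dz": 0.66, "turn": -0.003}, {"hand": 40, "dx": 0.05, "dy": -0.02, "dz": 0.66, "turn": -0.003}, {"hand": 8, "dx": 0, "dy": 0, "dz": 0, "turn": 0}, {"hand": 8, "dx": 0, "dy": 0, "dz": 0, "turn": 0}]' --force 25

```text
time_s: 2.48
eef_pos: [0.6007, 0.004, 0.1675]
ee_rot: [-2.18, -2.259, 0.003]
contact_force: [0.2, -0.7, 0.7]
grip_width: 0.0166
grip_force: 0.3
```

Request:
play_rows --deltas '[{"hand": 8, "dx": 0, "dy": 0, "dz": 0, "turn": 0}, {"hand": 8, "dx": 0, "dy": 0, "dz": 0, "turn": 0}, {"hand": 8, "dx": 0, "dy": 0, "dz": 0, "turn": 0}]'

```text
time_s: 2.73
eef_pos: [0.6013, 0.0037, 0.1686]
ee_rot: [-2.182, -2.259, -0.0]
contact_force: [-3.8, 2.9, -6.0]
grip_width: 0.011
grip_force: 25.2
```

```bash
python3 - <<'E'
from h import *
p,y,_,s=pose()
print(p,y,s["grip_width"],s["grip_force"],s["contact_force"])
# arc: bar from theta0=0 to 1.33
th=np.linspace(0,1.36,15); b=np.stack([-.155*np.sin(th),.155*np.cos(th)],1); d=np.diff(b,axis=0)/.04
print([(round(a,2),round(-c,2)) for a,c in d])
E
```

```text
[0.60133032 0.00367563 0.16857814] 1.9753301433360428 0.01100039951523702 25.151453912258148 [-3.80914069  2.87628148 -6.03041654]
[(np.float64(-0.38), np.float64(0.02)), (np.float64(-0.37), np.float64(0.05)), (np.float64(-0.37), np.float64(0.09)), (np.float64(-0.35), np.float64(0.13)), (np.float64(-0.34), np.float64(0.16)), (np.float64(-0.32), np.float64(0.19)), (np.float64(-0.3), np.float64(0.22)), (np.float64(-0.28), np.float64(0.25)), (np.float64(-0.26), np.float64(0.28)), (np.float64(-0.23), np.float64(0.3)), (np.float64(-0.2), np.float64(0.32)), (np.float64(-0.16), np.float64(0.34)), (np.float64(-0.13), np.float64(0.35)), (np.float64(-0.1), np.float64(0.36))]
```

Request:
play_rows --deltas '[{"hand": 8, "dx": 0, "dy": -0.38, "dz": 0.02, "turn": 0}, {"hand": 8, "dx": 0, "dy": -0.37, "dz": 0.05, "turn": 0}, {"hand": 8, "dx": 0, "dy": -0.37, "dz": 0.09, "turn": 0}, {"hand": 8, "dx": 0, "dy": -0.35, "dz": 0.13, "turn": 0}, {"hand": 8, "dx": 0, "dy": -0.34, "dz": 0.16, "turn": 0}]'

```text
time_s: 3.15
eef_pos: [0.5313, 0.0023, 0.1521]
ee_rot: [2.18, 2.258, 0.011]
contact_force: [7.1, 7.0, -3.9]
grip_width: 0.0111
grip_force: 24.8
```

Request:
play_rows --deltas '[{"hand": 8, "dx": 0, "dy": -0.32, "dz": 0.19, "turn": 0}, {"hand": 8, "dx": 0, "dy": -0.3, "dz": 0.22, "turn": 0}, {"hand": 8, "dx": 0, "dy": -0.28, "dz": 0.25, "turn": 0}, {"hand": 8, "dx": 0, "dy": -0.26, "dz": 0.28, "turn": 0}]'

```text
time_s: 3.48
eef_pos: [0.4855, 0.0007, 0.1149]
ee_rot: [2.18, 2.258, 0.012]
contact_force: [4.5, 7.3, 0.1]
grip_width: 0.0107
grip_force: 24.7
```

Request:
play_rows --deltas '[{"hand": 8, "dx": 0, "dy": -0.23, "dz": 0.3, "turn": 0}, {"hand": 8, "dx": 0, "dy": -0.2, "dz": 0.32, "turn": 0}, {"hand": 8, "dx": 0, "dy": -0.16, "dz": 0.34, "turn": 0}, {"hand": 8, "dx": 0, "dy": -0.13, "dz": 0.35, "turn": 0}, {"hand": 8, "dx": 0, "dy": -0.08, "dz": 0.25, "turn": 0}]'

```text
time_s: 3.9
eef_pos: [0.4543, -0.0008, 0.0518]
ee_rot: [2.18, 2.257, 0.012]
contact_force: [6.2, 8.0, 0.8]
grip_width: 0.0113
grip_force: 24.7
```

Request:
play_rows --deltas '[{"hand": 36, "dx": 0, "dy": 0, "dz": 0, "turn": 0}, {"hand": 36, "dx": 0, "dy": 0, "dz": 0, "turn": 0}, {"hand": 36, "dx": 0, "dy": 0, "dz": -0.7, "turn": 0}, {"hand": 36, "dx": 0, "dy": 0, "dz": -0.9, "turn": 0}, {"hand": 36, "dx": 0, "dy": 0, "dz": -0.9, "turn": 0}]'

```text
time_s: 4.32
eef_pos: [0.451, -0.003, 0.1523]
ee_rot: [2.184, 2.257, -0.0]
contact_force: [1.7, 0.6, 0.6]
grip_width: 0.0361
grip_force: 0.0
```

Request:
play_rows --deltas '[{"hand": 60, "dx": 0, "dy": 0, "dz": -0.9, "turn": 0}, {"hand": 60, "dx": -0.7, "dy": 0, "dz": -0.5, "turn": 0.1}, {"hand": 60, "dx": -0.7, "dy": 0, "dz": 0, "turn": 0.1}, {"hand": 60, "dx": -0.7, "dy": 0, "dz": 0, "turn": 0.1}, {"hand": 60, "dx": 0, "dy": 0, "dz": 0, "turn": 0}]'

```text
time_s: 4.73
eef_pos: [0.4453, -0.0915, 0.2081]
ee_rot: [2.507, 1.889, 0.004]
contact_force: [0.3, -0.8, -0.4]
grip_width: 0.0601
grip_force: 0.0
```

```bash
python3 - <<'E'
from h import *
go((.5755,.299,.16,135,70))
for n in("side","top"):
    d=snapshot(n); np.savez(f"{n}1.npz",**d)
    for k,xy in dict(A=(.5755,.299),B=(.436,.304),C=(.455,-.332)).items():print(n,k,hub(d,xy,.06))
    w=cloud(d)
    if n=="top":
        m=(w[...,2]>.095)&(w[...,2]<.115)&(w[...,0]>.625)&(w[...,0]<.68)
        l,lab,st,c=cv2.connectedComponentsWithStats(m.astype(np.uint8))
        for i in range(1,l):
            if st[i,4]>20: q=w[lab==i]; print(st[i],q.mean(0).round(4),(q.min(0)+q.max(0))/2)
    else:
        m=(w[...,2]>.098)&(w[...,2]<.115)&(w[...,0]>.62)&(w[...,0]<.68)&(abs(w[...,1])<.2)
        l,lab,st,c=cv2.connectedComponentsWithStats(m.astype(np.uint8))
        for i in range(1,l):
            if st[i,4]>10: q=w[lab==i]; print(st[i],q.mean(0).round(4),(q.min(0)+q.max(0))/2)
        im=d["img"]
a=cv2.resize(im[150:310,200:400],(750,600))
cv2.imwrite("pics/s2.png",a)
E
```

```text
at [ 0.4453 -0.0915  0.2081] -16.0 grip 60.1 [ 0.3 -0.8 -0.4] q7 -0.21 t 4.7
[{"hand": 70, "dx": 0.79, "dy": 0.03, "dz": 0.09, "turn": 0.039}, {"hand": 70, "dx": 0.79, "dy": 0.0, "dz": 0.09, "turn": 0.039}, {"hand": 70, "dx": 0.79, "dy": -0.03, "dz": 0.09, "turn": 0.039}, {"hand": 70, "dx": 0.79, "dy": -0.06, "dz": 0.09, "turn": 0.039}, {"hand": 70, "dx": 0.79, "dy": -0.09, "dz": 0.09, "turn": 0.039}]
[{"hand": 70, "dx": 0.78, "dy": -0.12, "dz": 0.09, "turn": 0.039}, {"hand": 70, "dx": 0.78, "dy": -0.15, "dz": 0.09, "turn": 0.039}, {"hand": 70, "dx": 0.77, "dy": -0.18, "dz": 0.09, "turn": 0.039}, {"hand": 70, "dx": 0.76, "dy": -0.21, "dz": 0.09, "turn": 0.039}, {"hand": 70, "dx": 0.75, "dy": -0.24, "dz": 0.09, "turn": 0.039}]
[{"hand": 70, "dx": 0.74, "dy": -0.27, "dz": 0.09, "turn": 0.039}, {"hand": 70, "dx": 0.73, "dy": -0.3, "dz": 0.09, "turn": 0.039}, {"hand": 70, "dx": 0.72, "dy": -0.33, "dz": 0.09, "turn": 0.039}]
side A (((571.4011840820312, 295.7586669921875), (32.112003326416016, 36.665550231933594), 45.589256286621094), 26, np.float64(0.09453553911487851))
side B (((434.650
[... 680 characters left out ...]
 35.329978942871094), 44.102840423583984), 96, np.float64(0.0960140262533887))
top B (((437.6590270996094, 303.6119384765625), (36.28723907470703, 37.54764175415039), 36.83089065551758), 104, np.float64(0.09537263245578503))
top C (((456.7491149902344, -331.48486328125), (36.788414001464844, 35.6153564453125), 72.83328247070312), 96, np.float64(0.09601853354784827))
[258 179   8  10  65] [0.6525 0.0386 0.1064] [0.65415959 0.03879356 0.10338588]
[314 178   8  10  72] [ 0.6552 -0.1314  0.1057] [ 0.65765609 -0.13166049  0.10377983]
[230 181   9   8  70] [0.6497 0.1224 0.1054] [0.65020774 0.12267432 0.10320892]
[286 180   8   8  64] [ 0.6531 -0.0462  0.1064] [ 0.65286953 -0.04626915  0.10441066]
```

View pics/s2.png

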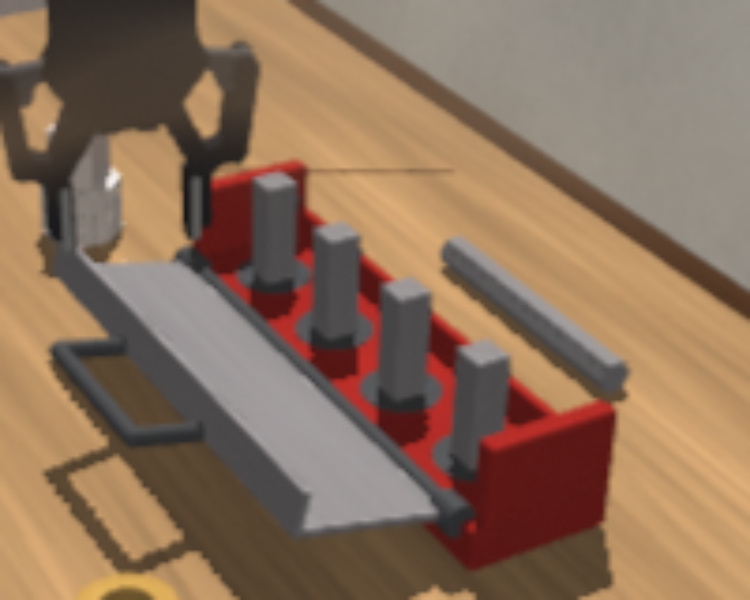

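The picture shows the guard fully down, with the lip edge at (300,525) and the handle at (130,400). The four stub tops are at (273,185), (335,232), (405,290) and (482,352). Now roller A.

Request:
play_rows --deltas '[{"hand": 70, "dx": 0.79, "dy": 0.03, "dz": 0.09, "turn": 0.039}, {"hand": 70, "dx": 0.79, "dy": 0.0, "dz": 0.09, "turn": 0.039}, {"hand": 70, "dx": 0.79, "dy": -0.03, "dz": 0.09, "turn": 0.039}, {"hand": 70, "dx": 0.79, "dy": -0.06, "dz": 0.09, "turn": 0.039}, {"hand": 70, "dx": 0.79, "dy": -0.09, "dz": 0.09, "turn": 0.039}]'

```text
time_s: 5.25
eef_pos: [0.4935, 0.068, 0.1885]
ee_rot: [-2.67, -1.656, -0.001]
contact_force: [1.7, -0.8, -0.8]
grip_width: 0.0701
grip_force: 0.0
```

Request:
play_rows --deltas '[{"hand": 70, "dx": 0.78, "dy": -0.12, "dz": 0.09, "turn": 0.039}, {"hand": 70, "dx": 0.78, "dy": -0.15, "dz": 0.09, "turn": 0.039}, {"hand": 70, "dx": 0.77, "dy": -0.18, "dz": 0.09, "turn": 0.039}, {"hand": 70, "dx": 0.76, "dy": -0.21, "dz": 0.09, "turn": 0.039}, {"hand": 70, "dx": 0.75, "dy": -0.24, "dz": 0.09, "turn": 0.039}]'

```text
time_s: 5.67
eef_pos: [0.5412, 0.2188, 0.1703]
ee_rot: [-2.818, -1.388, -0.001]
contact_force: [1.0, -0.3, 0.2]
grip_width: 0.0701
grip_force: 0.0
```

Request:
play_rows --deltas '[{"hand": 70, "dx": 0.74, "dy": -0.27, "dz": 0.09, "turn": 0.039}, {"hand": 70, "dx": 0.73, "dy": -0.3, "dz": 0.09, "turn": 0.039}, {"hand": 70, "dx": 0.72, "dy": -0.33, "dz": 0.09, "turn": 0.039}, {"hand": 70, "dx": 0, "dy": 0, "dz": 0, "turn": 0}]'

```text
time_s: 6.0
eef_pos: [0.5679, 0.3149, 0.1577]
ee_rot: [-2.888, -1.23, 0.001]
contact_force: [-1.5, 0.7, 0.2]
grip_width: 0.0699
grip_force: 0.0
```

```bash
python3 - <<'E'
from h import *
go((.5755,.299,.056,135,70))
E
```

```text
at [0.5679 0.3149 0.1577] -43.9 grip 69.9 [-1.5  0.7  0.2] q7 -1.22 t 6.0
[{"hand": 70, "dx": -0.04, "dy": 0.1, "dz": 0.64, "turn": 0.005}, {"hand": 70, "dx": -0.04, "dy": 0.1, "dz": 0.64, "turn": 0.005}, {"hand": 70, "dx": -0.04, "dy": 0.1, "dz": 0.64, "turn": 0.005}, {"hand": 70, "dx": -0.04, "dy": 0.1, "dz": 0.64, "turn": 0.005}]
```

Request:
play_rows --deltas '[{"hand": 70, "dx": 0, "dy": 0, "dz": 0, "turn": 0}, {"hand": 70, "dx": 0, "dy": 0, "dz": 0, "turn": 0}, {"hand": 70, "dx": 0, "dy": 0, "dz": 0, "turn": 0}]'

```text
time_s: 6.25
eef_pos: [0.5698, 0.3054, 0.1598]
ee_rot: [2.895, 1.22, 0.0]
contact_force: [0.0, -0.0, -0.7]
grip_width: 0.07
grip_force: 0.0
```

```bash
python3 - <<'E'
from h import *
go((.5755,.299,.056,135,70))
E
```

```text
at [0.5698 0.3054 0.1598] -44.3 grip 70.0 [ 0.  -0.  -0.7] q7 -1.22 t 6.2
[{"hand": 70, "dx": -0.0, "dy": 0.05, "dz": 0.65, "turn": 0.003}, {"hand": 70, "dx": -0.0, "dy": 0.05, "dz": 0.65, "turn": 0.003}, {"hand": 70, "dx": -0.0, "dy": 0.05, "dz": 0.65, "turn": 0.003}, {"hand": 70, "dx": -0.0, "dy": 0.05, "dz": 0.65, "turn": 0.003}]
```

Request:
play_rows --deltas '[{"hand": 70, "dx": 0, "dy": 0.05, "dz": 0.65, "turn": 0.003}, {"hand": 70, "dx": 0, "dy": 0.05, "dz": 0.65, "turn": 0.003}, {"hand": 70, "dx": 0, "dy": 0.05, "dz": 0.65, "turn": 0.003}, {"hand": 70, "dx": 0, "dy": 0.05, "dz": 0.6, "turn": 0.003}, {"hand": 70, "dx": 0, "dy": 0, "dz": 0, "turn": 0}]' --force 50

```text
time_s: 6.67
eef_pos: [0.5731, 0.2979, 0.053]
ee_rot: [2.902, 1.2, -0.01]
contact_force: [-0.7, -0.1, -1.0]
grip_width: 0.07
grip_force: 0.0
```

Request:
play_rows --deltas '[{"hand": 70, "dx": 0, "dy": 0, "dz": 0, "turn": 0}, {"hand": 25, "dx": 0, "dy": 0, "dz": 0, "turn": 0}, {"hand": 25, "dx": 0, "dy": 0, "dz": 0, "turn": 0}, {"hand": 25, "dx": 0, "dy": 0, "dz": 0, "turn": 0}, {"hand": 25, "dx": 0, "dy": 0, "dz": 0, "turn": 0}]'

```text
time_s: 7.08
eef_pos: [0.5763, 0.3013, 0.0594]
ee_rot: [-2.901, -1.203, -0.005]
contact_force: [-1.0, -0.0, 7.2]
grip_width: 0.0358
grip_force: 50.5
```

```bash
python3 - <<'E'
from h import *
p,y,_,s=pose(); print(s["grip_force"])
# lift, and turn so the supposed hole side (45deg) faces the side camera (~225): yaw +/-; lift first
go((.60,.25,.20,-88.7,25),(.648,.121,.20,-88.7,25),half=False)
E
```

```text
50.51060199737549
at [0.5763 0.3013 0.0594] -45.0 grip 35.8 [-1.  -0.   7.2] q7 -1.19 t 7.1
[{"hand": 25, "dx": -0.07, "dy": 0.19, "dz": -0.5, "turn": 0.109}, {"hand": 25, "dx": -0.05, "dy": 0.2, "dz": -0.5, "turn": 0.109}, {"hand": 25, "dx": -0.03, "dy": 0.2, "dz": -0.5, "turn": 0.109}, {"hand": 25, "dx": -0.01, "dy": 0.2, "dz": -0.5, "turn": 0.109}, {"hand": 25, "dx": 0.02, "dy": 0.2, "dz": -0.5, "turn": 0.109}]
[{"hand": 25, "dx": 0.04, "dy": 0.2, "dz": -0.5, "turn": 0.109}, {"hand": 25, "dx": 0.06, "dy": 0.19, "dz": -0.5, "turn": 0.109}, {"hand": 25, "dx": 0.23, "dy": 0.65, "dz": -0.0, "turn": -0.0}, {"hand": 25, "dx": 0.23, "dy": 0.65, "dz": -0.0, "turn": -0.0}, {"hand": 25, "dx": 0.23, "dy": 0.65, "dz": -0.0, "turn": -0.0}]
[{"hand": 25, "dx": 0.23, "dy": 0.65, "dz": -0.0, "turn": -0.0}, {"hand": 25, "dx": 0.23, "dy": 0.65, "dz": -0.0, "turn": -0.0}]
```

Request:
play_rows --deltas '[{"hand": 25, "dx": 0, "dy": 0, "dz": -0.7, "turn": 0}, {"hand": 25, "dx": -0.07, "dy": 0.2, "dz": -0.6, "turn": 0.109}, {"hand": 25, "dx": -0.05, "dy": 0.2, "dz": -0.6, "turn": 0.109}, {"hand": 25, "dx": -0.03, "dy": 0.2, "dz": -0.6, "turn": 0.109}, {"hand": 25, "dx": 0, "dy": 0.2, "dz": -0.5, "turn": 0.109}]'

```text
time_s: 7.5
eef_pos: [0.5895, 0.2706, 0.1795]
ee_rot: [-3.094, -0.538, -0.002]
contact_force: [0.3, -0.1, -3.1]
grip_width: 0.0351
grip_force: 51.5
```

Request:
play_rows --deltas '[{"hand": 25, "dx": 0.02, "dy": 0.2, "dz": -0.5, "turn": 0.109}, {"hand": 25, "dx": 0.04, "dy": 0.2, "dz": 0, "turn": 0.109}, {"hand": 25, "dx": 0.06, "dy": 0.2, "dz": 0, "turn": 0.109}, {"hand": 25, "dx": 0.23, "dy": 0.65, "dz": 0, "turn": 0}, {"hand": 25, "dx": 0.23, "dy": 0.65, "dz": 0, "turn": 0}]'

```text
time_s: 7.92
eef_pos: [0.6188, 0.1981, 0.1974]
ee_rot: [-3.141, -0.04, 0.001]
contact_force: [1.1, -0.7, -4.0]
grip_width: 0.0354
grip_force: 51.6
```

Request:
play_rows --deltas '[{"hand": 25, "dx": 0.23, "dy": 0.65, "dz": 0, "turn": 0}, {"hand": 25, "dx": 0.23, "dy": 0.65, "dz": 0, "turn": 0}, {"hand": 25, "dx": 0.23, "dy": 0.6, "dz": 0, "turn": 0}, {"hand": 25, "dx": 0, "dy": 0, "dz": 0, "turn": 0}, {"hand": 25, "dx": 0, "dy": 0, "dz": 0, "turn": 0}]'

```text
time_s: 8.33
eef_pos: [0.6489, 0.1195, 0.1976]
ee_rot: [3.141, 0.03, 0.0]
contact_force: [-0.4, 0.0, -3.3]
grip_width: 0.0351
grip_force: 51.5
```

```bash
python3 - <<'E'
from h import *
go((.648,.121,.20,-88.7,25),half=False)
S=snapshot("side");T=snapshot("top"); p=pose()[0]
u,v=proj(S,[p[0],p[1],p[2]-.03]).astype(int); a=cv2.resize(S["img"][v-35:v+35,u-35:u+35],(400,400),interpolation=cv2.INTER_CUBIC)
u,v=proj(T,[p[0],p[1],p[2]-.03]).astype(int); b=cv2.resize(T["img"][v-25:v+25,u-25:u+25],(400,400),interpolation=cv2.INTER_CUBIC)
cv2.imwrite("pics/a1.png",np.hstack([a,b]))
E
```

```text
at [0.6489 0.1195 0.1976] -88.9 grip 35.1 [-0.4  0.  -3.3] q7 -1.62 t 8.3
[{"hand": 25, "dx": -0.02, "dy": -0.04, "dz": -0.06, "turn": -0.003}]
```

View pics/a1.png

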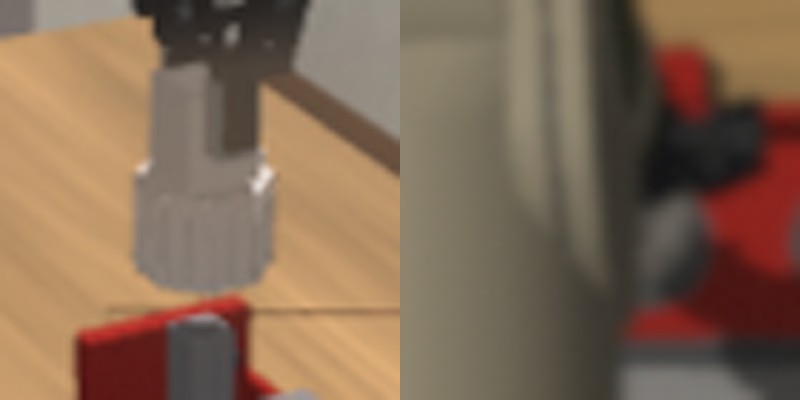

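A hangs upright with no hole on the faces towards −x or −y. There is a small grey bump at the right, near (262,158), which suggests the rib is on +x. I'll check that numerically.

```bash
python3 - <<'E'
from h import *
S=snapshot("side"); p,y,_,s=pose(); w=cloud(S)*1000
# bottom/centre: points of body
q=w-np.array([p[0],p[1],p[2]-.0594])*1000
for a in (-1.3+0,):
    pass
psi=np.radians(y+90); e=np.array([np.cos(psi),np.sin(psi)]);f=np.array([-e[1],e[0]])
r=q[...,:2]@e;t=q[...,:2]@f;z=q[...,2]
b=(np.hypot(r,t)<36)&(z>-3)&(z<42); print("body pts",b.sum(),"r",np.percentile(r[b],[1,50,99]).round(1),"t",np.percentile(t[b],[1,50,99]).round(1),"z",np.percentile(z[b],[1,99]))
for k in range(4):
    rr=[r,t,-r,-t][k]; tt=[t,-r,-t,r][k]
    m=(rr>18)&(rr<32)&(abs(tt)<12)&(z>30)&(z<60); print(k*90,m.sum(),np.percentile(z[m],[50,75,90,98]).round(1) if m.sum() else "", [(round(x),round(yy),round(zz)) for x,yy,zz in zip(rr[m],tt[m],z[m]) if zz>48][:12])
E
```

```text
body pts 343 r [-33.  -15.3  23.1] t [-33.5 -25.1   6.6] z [ 1.2555167  41.44161504]
0 6 [48.3 51.4 51.9 52.1] [(29, -1, 52), (27, -4, 51), (23, -11, 52)]
90 0  []
180 55 [46.1 49.5 55.  57.7] [(18, -9, 58), (20, -12, 54), (19, -3, 57), (19, 3, 60), (21, -10, 53), (19, -7, 53), (19, -3, 55), (20, 4, 57), (18, -9, 50), (18, -4, 52), (19, 2, 54), (19, 8, 56)]
270 79 [45.2 47.7 54.2 57.8] [(21, 5, 59), (19, 9, 57), (19, -5, 58), (19, -2, 57), (22, -1, 58), (20, 6, 56), (22, 7, 56), (18, -5, 55), (19, -2, 54), (20, 9, 52), (21, -9, 54), (20, 0, 51)]
```

Rib points appear on +x at r≈28, z≈51–52, so A's hole faces +x. I align and descend onto the stub at (0.650, 0.122).

Request:
play_rows --deltas '[{"hand": 25, "dx": 0.06, "dy": -0.07, "dz": 0.3, "turn": -0.003}, {"hand": 25, "dx": 0, "dy": 0, "dz": 0.4, "turn": 0}, {"hand": 25, "dx": 0, "dy": 0, "dz": 0, "turn": 0}, {"hand": 25, "dx": 0, "dy": 0, "dz": 0, "turn": 0}]'

```text
time_s: 8.82
eef_pos: [0.65, 0.1256, 0.168]
ee_rot: [3.141, 0.043, -0.004]
contact_force: [0.3, 0.5, -2.8]
grip_width: 0.0352
grip_force: 51.4
```

Request:
play_rows --deltas '[{"hand": 25, "dx": 0, "dy": 0, "dz": 0.25, "turn": 0}, {"hand": 25, "dx": 0, "dy": 0, "dz": 0.25, "turn": 0}, {"hand": 25, "dx": 0, "dy": 0, "dz": 0.2, "turn": 0}, {"hand": 25, "dx": 0, "dy": 0, "dz": 0, "turn": 0}]'

```text
time_s: 9.15
eef_pos: [0.6508, 0.1242, 0.1398]
ee_rot: [3.141, 0.04, -0.001]
contact_force: [1.8, -1.9, -4.8]
grip_width: 0.0357
grip_force: 53.0
```

Request:
play_rows --deltas '[{"hand": 25, "dx": 0, "dy": 0.04, "dz": 0.25, "turn": 0}, {"hand": 25, "dx": 0, "dy": 0, "dz": 0.25, "turn": 0}, {"hand": 25, "dx": 0, "dy": 0, "dz": 0.25, "turn": 0}, {"hand": 25, "dx": 0, "dy": 0, "dz": 0.25, "turn": 0}, {"hand": 25, "dx": 0, "dy": 0, "dz": 0.2, "turn": 0}]'

```text
time_s: 9.57
eef_pos: [0.6508, 0.1233, 0.092]
ee_rot: [-3.141, -0.041, 0.0]
contact_force: [3.7, 0.1, -1.6]
grip_width: 0.0352
grip_force: 53.7
```

Request:
play_rows --deltas '[{"hand": 25, "dx": 0, "dy": 0, "dz": 0.1, "turn": 0}, {"hand": 25, "dx": 0, "dy": 0, "dz": 0.05, "turn": 0}, {"hand": 25, "dx": 0, "dy": 0, "dz": 0, "turn": 0}]'

```text
time_s: 9.82
eef_pos: [0.6511, 0.1231, 0.0886]
ee_rot: [-3.14, -0.04, -0.0]
contact_force: [-6.6, -0.4, 14.0]
grip_width: 0.0353
grip_force: 55.8
```

Request:
play_rows --deltas '[{"hand": 60, "dx": 0, "dy": 0, "dz": 0, "turn": 0}, {"hand": 60, "dx": 0, "dy": 0, "dz": 0, "turn": 0}, {"hand": 60, "dx": 0, "dy": 0, "dz": -0.6, "turn": 0}, {"hand": 60, "dx": 0, "dy": 0, "dz": -0.8, "turn": 0}, {"hand": 60, "dx": 0, "dy": 0, "dz": -0.9, "turn": 0}]'

```text
time_s: 10.23
eef_pos: [0.6496, 0.1229, 0.1783]
ee_rot: [3.14, 0.041, -0.006]
contact_force: [1.0, 0.9, 0.3]
grip_width: 0.0599
grip_force: 0.0
```

Request:
play_rows --deltas '[{"hand": 60, "dx": -0.7, "dy": -0.5, "dz": -0.3, "turn": 0}, {"hand": 60, "dx": -0.7, "dy": -0.5, "dz": 0, "turn": 0}, {"hand": 60, "dx": -0.7, "dy": -0.5, "dz": 0, "turn": 0}, {"hand": 60, "dx": 0, "dy": 0, "dz": 0, "turn": 0}, {"hand": 60, "dx": 0, "dy": 0, "dz": 0, "turn": 0}]'

```text
time_s: 10.65
eef_pos: [0.5638, 0.1829, 0.1911]
ee_rot: [-3.14, -0.046, 0.002]
contact_force: [0.1, -0.2, -0.6]
grip_width: 0.0597
grip_force: 0.0
```

```bash
python3 - <<'E'
from h import *
go((.437,.304,.17,127.5,70))
S=snapshot("side");T=snapshot("top")
for n,d,o in(("S",S,(2.5,2.)),("T",T,(0,0))):
    w=cloud(d)*1000; w[...,:2]+=o
    for k,c,yaw in(("B",(437,304),37.5),("C",(456,-331),73.5)):
        for i in range(4):
            a=np.radians(yaw+90*i);e=np.array([np.cos(a),np.sin(a)]);f=np.array([-e[1],e[0]]);q=w[...,:2]-c;r=q@e;t=q@f;z=w[...,2]
            m=(r>23)&(r<31)&(abs(t)<5)&(z>40)&(z<60);print(n,k,round(yaw+90*i),m.sum(),z[m].round()[:14])
    m=(np.hypot(w[...,0]-650,w[...,1]-122)<40)&(w[...,2]>90);print(n,"A seated top",m.sum(),np.percentile(w[...,2][m],[50,90,98]) if m.sum() else "",hub(d,(.65,.122),.035,.1,.13))
u,v=proj(S,[.437,.304,.06]).astype(int);a=cv2.resize(S["img"][v-22:v+22,u-22:u+22],(400,400),interpolation=cv2.INTER_CUBIC)
u,v=proj(S,[.65,.122,.08]).astype(int);b=cv2.resize(S["img"][v-35:v+35,u-35:u+35],(400,400),interpolation=cv2.INTER_CUBIC)
cv2.imwrite("pics/b1.png",np.hstack([a,b]))
E
```

```text
at [0.5638 0.1829 0.1911] -88.3 grip 59.7 [ 0.1 -0.2 -0.6] q7 -1.79 t 10.7
[{"hand": 70, "dx": -0.51, "dy": -0.52, "dz": 0.09, "turn": -0.104}, {"hand": 70, "dx": -0.46, "dy": -0.57, "dz": 0.09, "turn": -0.104}, {"hand": 70, "dx": -0.39, "dy": -0.62, "dz": 0.09, "turn": -0.104}, {"hand": 70, "dx": -0.33, "dy": -0.65, "dz": 0.09, "turn": -0.104}, {"hand": 70, "dx": -0.26, "dy": -0.68, "dz": 0.09, "turn": -0.104}]
[{"hand": 70, "dx": -0.19, "dy": -0.71, "dz": 0.09, "turn": -0.104}]
S B 38 0 []
S B 128 0 []
S B 218 9 [47. 44. 48. 48. 42. 41. 44. 42. 42.]
S B 308 9 [47. 47. 47. 48. 48. 45. 45. 43. 40.]
S C 74 0 []
S C 164 0 []
S C 254 0 []
S C 344 0 []
S A seated top 334 [113.50790048 529.4847083  550.8373721 ] (((647.4461059570312, 121.34344482421875), (43.108306884765625, 38.28178405761719), 88.00238800048828), 222, np.float64(0.1234147930188804))
T B 38 0 []
T B 128 0 []
T B 218 0 []
T B 308 0 []
T C 74 0 []
T C 164 0 []
T C 254 0 []
T C 344 0 []
T A seated top 187 [117.49131577 281.11383817 553.43900392] (((649.378662109375, 121.8025131225586), (34.96823501586914, 35.746070861816406), 89.84857940673828), 164, np.float64(0.12753926642027041))
```

View pics/b1.png

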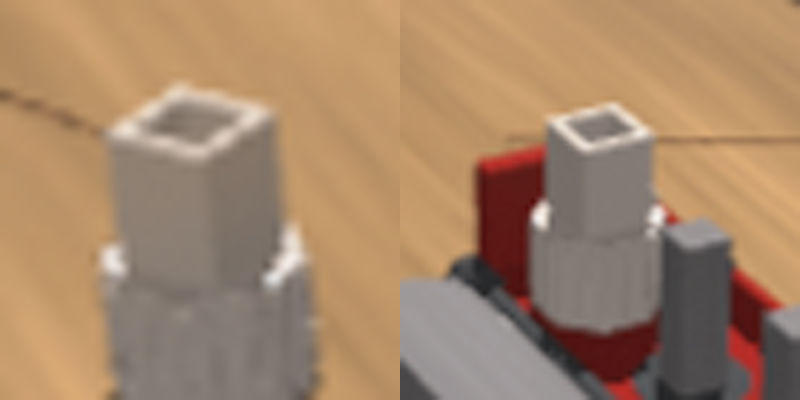

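A is seated on stub 0: its hub top reads 0.1234 m, which is free height plus 30 mm. B, on the left, shows no rib bump at the left rim (115,258), so its hole is on the hidden 38° side. C gave no points at its old place, so it may have been knocked, and I'll re-find it later. Now B.

Request:
play_rows --deltas '[{"hand": 70, "dx": -0.51, "dy": -0.52, "dz": 0.09, "turn": -0.104}, {"hand": 70, "dx": -0.46, "dy": -0.57, "dz": 0.09, "turn": -0.104}, {"hand": 70, "dx": -0.39, "dy": -0.62, "dz": 0.09, "turn": -0.104}, {"hand": 70, "dx": -0.33, "dy": -0.65, "dz": 0.09, "turn": -0.104}, {"hand": 70, "dx": -0.26, "dy": -0.68, "dz": 0.09, "turn": -0.104}]'

```text
time_s: 11.17
eef_pos: [0.4605, 0.2818, 0.1729]
ee_rot: [3.024, 0.85, 0.0]
contact_force: [-0.3, 0.2, 0.3]
grip_width: 0.0702
grip_force: 0.0
```

Request:
play_rows --deltas '[{"hand": 70, "dx": -0.19, "dy": -0.71, "dz": 0.09, "turn": -0.104}, {"hand": 70, "dx": 0, "dy": 0, "dz": 0, "turn": 0}, {"hand": 70, "dx": 0, "dy": 0, "dz": 0, "turn": 0}, {"hand": 70, "dx": 0, "dy": 0, "dz": 0, "turn": 0}]'

```text
time_s: 11.5
eef_pos: [0.4404, 0.3013, 0.1696]
ee_rot: [2.978, 0.998, 0.0]
contact_force: [1.2, -0.1, 0.4]
grip_width: 0.0702
grip_force: 0.0
```

```bash
python3 - <<'E'
from h import *
go((.4372,.3037,.058,127.5,70))
T=snapshot("top");S=snapshot("side")
w=cloud(S); m=white(S["img"])&(w[...,2]>.075)&(w[...,2]<.1)&(w[...,1]<.5)&(w[...,1]>-.6)
l,lab,st,c=cv2.connectedComponentsWithStats(m.astype(np.uint8))
for i in range(1,l):
    if st[i,4]>20: print(st[i],w[lab==i].mean(0).round(3))
print(hub(S,(.437,.304)))
cv2.imwrite("pics/b2.png",S["img"]); np.savez("side2.npz",**S)
E
```

```text
at [0.4404 0.3013 0.1696] -53.0 grip 70.2 [ 1.2 -0.1  0.4] q7 -1.55 t 11.5
[{"hand": 70, "dx": -0.01, "dy": -0.02, "dz": 0.7, "turn": -0.002}, {"hand": 70, "dx": -0.01, "dy": -0.02, "dz": 0.7, "turn": -0.002}, {"hand": 70, "dx": -0.01, "dy": -0.02, "dz": 0.7, "turn": -0.002}, {"hand": 70, "dx": -0.01, "dy": -0.02, "dz": 0.7, "turn": -0.002}]
[476 106  84  34 557] [1.818 0.293 0.088]
[164 189  18  13 165] [0.433 0.299 0.086]
[262 199  22  16 210] [0.64  0.11  0.085]
[216 212  67  72 244] [ 0.506 -0.029  0.081]
[  0 317  19  12 133] [ 0.008 -0.071  0.091]
[269 325  24  23 404] [ 0.425 -0.324  0.086]
(((435.739013671875, 301.7152099609375), (40.54591751098633, 40.406036376953125), 34.43383026123047), 181, np.float64(0.09408819676568717))
```

View pics/b2.png

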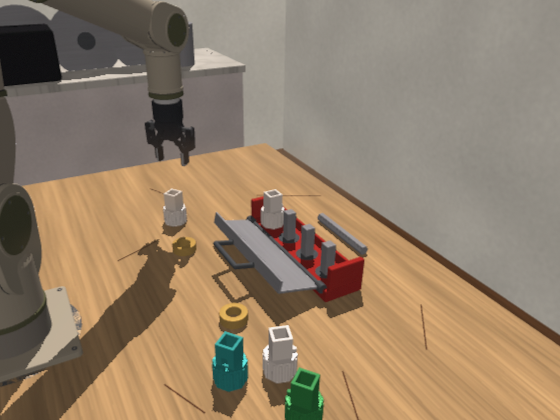

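C has been knocked to about (280,350), world (0.428,-0.32). A is seated at (272,205), and the gripper is above B at (174,205). I grasp B now.

Request:
play_rows --deltas '[{"hand": 70, "dx": -0.01, "dy": -0.02, "dz": 0.7, "turn": -0.002}, {"hand": 70, "dx": -0.01, "dy": -0.02, "dz": 0.7, "turn": -0.002}, {"hand": 70, "dx": -0.01, "dy": -0.02, "dz": 0.7, "turn": -0.002}, {"hand": 70, "dx": -0.01, "dy": -0.02, "dz": 0.65, "turn": -0.002}, {"hand": 70, "dx": 0, "dy": 0, "dz": 0, "turn": 0}]'

```text
time_s: 12.02
eef_pos: [0.4342, 0.3012, 0.0552]
ee_rot: [2.971, 1.01, -0.01]
contact_force: [-0.8, -0.3, -0.7]
grip_width: 0.0698
grip_force: 0.0
```

Request:
play_rows --deltas '[{"hand": 70, "dx": 0, "dy": 0, "dz": 0, "turn": 0}, {"hand": 25, "dx": 0, "dy": 0, "dz": 0, "turn": 0}, {"hand": 25, "dx": 0, "dy": 0, "dz": 0, "turn": 0}, {"hand": 25, "dx": 0, "dy": 0, "dz": 0, "turn": 0}, {"hand": 25, "dx": 0, "dy": 0, "dz": 0, "turn": 0}]'

```text
time_s: 12.43
eef_pos: [0.437, 0.3049, 0.0615]
ee_rot: [-2.972, -1.014, -0.005]
contact_force: [-1.0, -1.0, 7.5]
grip_width: 0.0354
grip_force: 49.0
```

```bash
python3 - <<'E'
from h import *
p,y,_,s=pose(); print(s["grip_force"])
go((.438,.303,.10,y,25),(.52,.19,.2,-88.7,25),(.652,.0382,.20,-88.7,25),half=False)
E
```

```text
49.04596567153931
at [0.437  0.3049 0.0615] -52.3 grip 35.4 [-1.  -1.   7.5] q7 -1.5 t 12.4
[{"hand": 25, "dx": -0.0, "dy": 0.03, "dz": -0.48, "turn": -0.0}, {"hand": 25, "dx": -0.0, "dy": 0.03, "dz": -0.48, "turn": -0.0}, {"hand": 25, "dx": -0.02, "dy": 0.58, "dz": -0.42, "turn": 0.106}, {"hand": 25, "dx": 0.04, "dy": 0.58, "dz": -0.42, "turn": 0.106}, {"hand": 25, "dx": 0.11, "dy": 0.57, "dz": -0.42, "turn": 0.106}]
[{"hand": 25, "dx": 0.16, "dy": 0.56, "dz": -0.42, "turn": 0.106}, {"hand": 25, "dx": 0.22, "dy": 0.54, "dz": -0.42, "turn": 0.106}, {"hand": 25, "dx": 0.28, "dy": 0.51, "dz": -0.42, "turn": 0.106}, {"hand": 25, "dx": 0.54, "dy": 0.64, "dz": -0.0, "turn": -0.0}, {"hand": 25, "dx": 0.54, "dy": 0.64, "dz": -0.0, "turn": -0.0}]
[{"hand": 25, "dx": 0.54, "dy": 0.64, "dz": -0.0, "turn": -0.0}, {"hand": 25, "dx": 0.54, "dy": 0.64, "dz": -0.0, "turn": -0.0}, {"hand": 25, "dx": 0.54, "dy": 0.64, "dz": -0.0, "turn": -0.0}, {"hand": 25, "dx": 0.54, "dy": 0.64, "dz": -0.0, "turn": -0.0}]
```

Request:
play_rows --deltas '[{"hand": 25, "dx": 0, "dy": 0, "dz": -0.5, "turn": 0}, {"hand": 25, "dx": 0, "dy": 0, "dz": -0.5, "turn": 0}, {"hand": 25, "dx": -0.02, "dy": 0.6, "dz": -0.42, "turn": 0.106}, {"hand": 25, "dx": 0.04, "dy": 0.6, "dz": -0.42, "turn": 0.106}, {"hand": 25, "dx": 0.11, "dy": 0.57, "dz": -0.42, "turn": 0.106}]'

```text
time_s: 12.85
eef_pos: [0.478, 0.2455, 0.1515]
ee_rot: [-3.097, -0.524, -0.001]
contact_force: [0.8, 0.4, -3.0]
grip_width: 0.0353
grip_force: 50.9
```

Request:
play_rows --deltas '[{"hand": 25, "dx": 0.16, "dy": 0.56, "dz": -0.42, "turn": 0.106}, {"hand": 25, "dx": 0.22, "dy": 0.54, "dz": -0.42, "turn": 0.106}, {"hand": 25, "dx": 0.28, "dy": 0.51, "dz": -0.42, "turn": 0.106}, {"hand": 25, "dx": 0.54, "dy": 0.64, "dz": 0, "turn": 0}, {"hand": 25, "dx": 0.54, "dy": 0.64, "dz": 0, "turn": 0}]'

```text
time_s: 13.27
eef_pos: [0.5637, 0.139, 0.2023]
ee_rot: [-3.139, -0.036, -0.004]
contact_force: [-0.0, 0.2, -2.1]
grip_width: 0.0356
grip_force: 50.9
```

Request:
play_rows --deltas '[{"hand": 25, "dx": 0.54, "dy": 0.64, "dz": 0, "turn": 0}, {"hand": 25, "dx": 0.54, "dy": 0.64, "dz": 0, "turn": 0}, {"hand": 25, "dx": 0.54, "dy": 0.64, "dz": 0, "turn": 0}, {"hand": 25, "dx": 0.54, "dy": 0.64, "dz": 0, "turn": 0}]'

```text
time_s: 13.6
eef_pos: [0.6521, 0.0377, 0.2008]
ee_rot: [-3.141, -0.035, -0.0]
contact_force: [0.1, 0.5, -2.5]
grip_width: 0.0354
grip_force: 50.9
```

Request:
play_rows --deltas '[{"hand": 25, "dx": 0, "dy": 0, "dz": 0, "turn": 0}, {"hand": 25, "dx": 0, "dy": 0, "dz": 0, "turn": 0}, {"hand": 25, "dx": 0, "dy": 0, "dz": 0, "turn": 0}]'

```text
time_s: 13.85
eef_pos: [0.6511, 0.0392, 0.2004]
ee_rot: [-3.141, -0.034, 0.001]
contact_force: [-0.4, 0.5, -2.9]
grip_width: 0.0354
grip_force: 51.5
```

```bash
python3 - <<'E'
from h import *
go((.652,.0382,.18,-88.7,25),half=False)
S=snapshot("side"); p,y,_,s=pose(); w=cloud(S)*1000
q=w-np.array([p[0]-.0025,p[1]-.002,p[2]-.061])*1000
psi=np.radians(y+90); e=np.array([np.cos(psi),np.sin(psi)]);f=np.array([-e[1],e[0]])
r=q[...,:2]@e;t=q[...,:2]@f;z=q[...,2]
b=(np.hypot(r,t)<36)&(z>-3)&(z<42); print("body r",np.percentile(r[b],[1,99]).round(1),"t",np.percentile(t[b],[1,99]).round(1))
for k in (0,1):
    rr=[r,t][k]; tt=[t,-r][k]
    m=(rr>20)&(rr<33)&(abs(tt)<14)&(z>40)&(z<60); print(k*90,[(round(x),round(yy),round(zz)) for x,yy,zz in zip(rr[m],tt[m],z[m])])
E
```

```text
at [0.6511 0.0392 0.2004] -88.8 grip 35.4 [-0.4  0.5 -2.9] q7 -1.48 t 13.8
[{"hand": 25, "dx": 0.02, "dy": 0.02, "dz": 0.51, "turn": -0.001}]
body r [-30.5  27.5] t [-32.9  17.9]
0 [(29, -4, 52), (28, -5, 50), (30, -2, 46), (30, -3, 44), (31, -6, 45), (27, -7, 43), (26, -13, 46), (29, -13, 46)]
90 [(21, 13, 54), (26, 12, 47)]
```

The rib points to +x for B too, at r≈28, z≈51. Lowering onto stub 1.

Request:
play_rows --deltas '[{"hand": 25, "dx": 0.03, "dy": 0.02, "dz": 0.4, "turn": 0}, {"hand": 25, "dx": 0, "dy": 0, "dz": 0.3, "turn": 0}, {"hand": 25, "dx": 0, "dy": 0, "dz": 0, "turn": 0}, {"hand": 25, "dx": 0, "dy": 0, "dz": 0.2, "turn": 0}, {"hand": 25, "dx": 0, "dy": 0, "dz": 0.2, "turn": 0}]'

```text
time_s: 14.32
eef_pos: [0.6529, 0.0388, 0.1571]
ee_rot: [-3.141, -0.036, -0.003]
contact_force: [-3.8, 0.4, 0.3]
grip_width: 0.0352
grip_force: 51.4
```

Request:
play_rows --deltas '[{"hand": 25, "dx": 0, "dy": 0, "dz": 0.25, "turn": 0}, {"hand": 25, "dx": 0, "dy": 0, "dz": 0.15, "turn": 0}, {"hand": 25, "dx": 0, "dy": 0, "dz": 0, "turn": 0}]'

```text
time_s: 14.57
eef_pos: [0.6524, 0.0381, 0.139]
ee_rot: [3.141, 0.034, -0.001]
contact_force: [1.8, 0.3, -3.2]
grip_width: 0.0351
grip_force: 51.1
```

Request:
play_rows --deltas '[{"hand": 25, "dx": 0, "dy": 0, "dz": 0.25, "turn": 0}, {"hand": 25, "dx": 0, "dy": 0, "dz": 0.25, "turn": 0}, {"hand": 25, "dx": 0, "dy": 0, "dz": 0.25, "turn": 0}, {"hand": 25, "dx": 0, "dy": 0, "dz": 0.25, "turn": 0}, {"hand": 25, "dx": 0, "dy": 0, "dz": 0.15, "turn": 0}]'

```text
time_s: 14.98
eef_pos: [0.6522, 0.038, 0.0935]
ee_rot: [-3.141, -0.034, 0.001]
contact_force: [0.0, 0.5, -2.1]
grip_width: 0.0353
grip_force: 51.3
```

Request:
play_rows --deltas '[{"hand": 25, "dx": 0, "dy": 0, "dz": 0.1, "turn": 0}, {"hand": 25, "dx": 0, "dy": 0, "dz": 0.05, "turn": 0}, {"hand": 25, "dx": 0, "dy": 0, "dz": 0, "turn": 0}]'

```text
time_s: 15.23
eef_pos: [0.6527, 0.038, 0.0912]
ee_rot: [-3.14, -0.034, -0.001]
contact_force: [-13.2, 0.0, 23.5]
grip_width: 0.0353
grip_force: 54.6
```

Request:
play_rows --deltas '[{"hand": 60, "dx": 0, "dy": 0, "dz": -0.05, "turn": 0}, {"hand": 60, "dx": 0, "dy": 0, "dz": 0, "turn": 0}, {"hand": 60, "dx": 0, "dy": 0, "dz": -0.6, "turn": 0}, {"hand": 60, "dx": 0, "dy": 0, "dz": -0.8, "turn": 0}, {"hand": 60, "dx": 0, "dy": 0, "dz": -0.9, "turn": 0}]'

```text
time_s: 15.65
eef_pos: [0.6518, 0.038, 0.1822]
ee_rot: [3.141, 0.034, -0.004]
contact_force: [0.4, 1.0, 0.1]
grip_width: 0.0598
grip_force: 0.0
```

Request:
play_rows --deltas '[{"hand": 60, "dx": -0.7, "dy": 0.5, "dz": -0.3, "turn": 0}, {"hand": 60, "dx": -0.7, "dy": 0.5, "dz": 0, "turn": 0}, {"hand": 60, "dx": -0.7, "dy": 0.5, "dz": 0, "turn": 0}, {"hand": 60, "dx": 0, "dy": 0, "dz": 0, "turn": 0}, {"hand": 60, "dx": 0, "dy": 0, "dz": 0, "turn": 0}]'

```text
time_s: 16.07
eef_pos: [0.5692, -0.0251, 0.1951]
ee_rot: [-3.14, -0.03, -0.002]
contact_force: [0.0, 0.5, 0.2]
grip_width: 0.06
grip_force: 0.0
```

```bash
python3 - <<'E'
from h import *
S=snapshot("side");T=snapshot("top")
p,y,_,s=pose();print(p,y)
for d,n in((S,"S"),(T,"T")):
    print(n,"C",hub(d,(.428,-.322),.033),"B seated",hub(d,(.652,.038),.033,.1,.13))
    w=cloud(d); h=cv2.cvtColor(d["img"],cv2.COLOR_BGR2HSV); m=(h[...,1]>120)&(h[...,0]>50)&(h[...,0]<110)&(w[...,2]>.07)&(w[...,2]<.1)
    l,lab,st,c=cv2.connectedComponentsWithStats(m.astype(np.uint8))
    print([w[lab==i].mean(0).round(3) for i in range(1,l) if st[i,4]>20])
    c=(428,-322) if n=="T" else (425.5,-324)
u,v=proj(S,[.428,-.322,.06]).astype(int);a=cv2.resize(S["img"][v-40:v+40,u-40:u+40],(400,400),interpolation=cv2.INTER_CUBIC)
u,v=proj(T,[.428,-.322,.06]).astype(int);b=cv2.resize(T["img"][v-20:v+20,u-20:u+20],(400,400),interpolation=cv2.INTER_CUBIC)
cv2.imwrite("pics/c1.png",np.hstack([a,b]))
E
```

```text
[ 0.5704682  -0.02304814  0.19471755] -88.70491797529544
S C (((426.3697509765625, -321.26544189453125), (40.18791580200195, 36.693870544433594), 75.32539367675781), 407, np.float64(0.0938147799130064)) B seated (((650.3851928710938, 34.93352127075195), (38.47661590576172, 39.960662841796875), 0.254766047000885), 248, np.float64(0.12375223447008916))
[array([ 0.337, -0.3  ,  0.083]), array([ 0.408, -0.433,  0.083])]
T C (((430.2904052734375, -320.4766845703125), (37.7816047668457, 35.55143737792969), 74.22398376464844), 93, np.float64(0.09621853890846596)) B seated (((652.7451171875, 51.82233428955078), (6.081137180328369, 35.18634033203125), 89.63038635253906), 21, np.float64(0.1250097626579285))
[array([ 0.415, -0.426,  0.085]), array([ 0.345, -0.294,  0.084])]
```

View pics/c1.png

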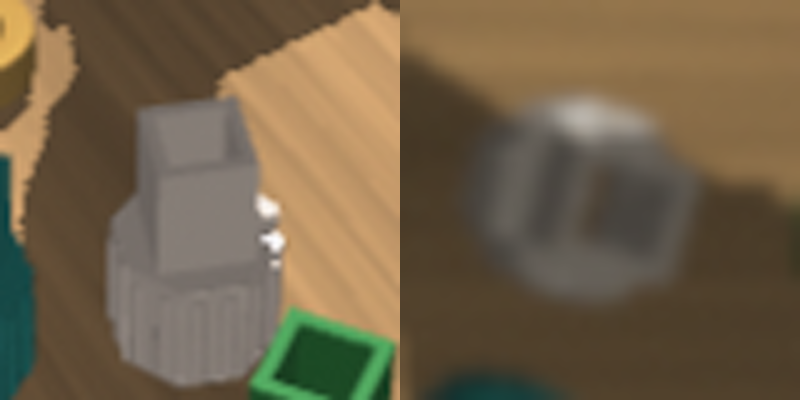

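C stands upright at top-crop (590,190), with the sunlit rib at (265,210) on the side-view right, so the hole is still at about −16°. B's hub top reads 0.1238 m, so it is seated. I go to C.

```bash
python3 - <<'E'
from h import *
go((.430,-.3205,.165,-105.7,62),half=False)
E
```

```text
at [ 0.5705 -0.023   0.1947] -88.7 grip 60.0 [ 0.7 -0.  -0.5] q7 -1.44 t 16.2
[{"hand": 62, "dx": -0.37, "dy": 0.74, "dz": 0.07, "turn": 0.03}, {"hand": 62, "dx": -0.35, "dy": 0.75, "dz": 0.07, "turn": 0.03}, {"hand": 62, "dx": -0.32, "dy": 0.76, "dz": 0.07, "turn": 0.03}, {"hand": 62, "dx": -0.3, "dy": 0.77, "dz": 0.07, "turn": 0.03}, {"hand": 62, "dx": -0.28, "dy": 0.77, "dz": 0.07, "turn": 0.03}]
[{"hand": 62, "dx": -0.26, "dy": 0.78, "dz": 0.07, "turn": 0.03}, {"hand": 62, "dx": -0.23, "dy": 0.79, "dz": 0.07, "turn": 0.03}, {"hand": 62, "dx": -0.21, "dy": 0.8, "dz": 0.07, "turn": 0.03}, {"hand": 62, "dx": -0.18, "dy": 0.8, "dz": 0.07, "turn": 0.03}, {"hand": 62, "dx": -0.16, "dy": 0.81, "dz": 0.07, "turn": 0.03}]
```

Request:
play_rows --deltas '[{"hand": 62, "dx": -0.37, "dy": 0.74, "dz": 0.07, "turn": 0.03}, {"hand": 62, "dx": -0.35, "dy": 0.75, "dz": 0.07, "turn": 0.03}, {"hand": 62, "dx": -0.32, "dy": 0.76, "dz": 0.07, "turn": 0.03}, {"hand": 62, "dx": -0.3, "dy": 0.77, "dz": 0.07, "turn": 0.03}, {"hand": 62, "dx": -0.28, "dy": 0.77, "dz": 0.07, "turn": 0.03}]'

```text
time_s: 16.58
eef_pos: [0.4996, -0.1737, 0.1804]
ee_rot: [3.134, -0.201, 0.001]
contact_force: [0.5, -0.6, 0.3]
grip_width: 0.0621
grip_force: 0.0
```

Request:
play_rows --deltas '[{"hand": 62, "dx": -0.26, "dy": 0.78, "dz": 0.07, "turn": 0.03}, {"hand": 62, "dx": -0.23, "dy": 0.79, "dz": 0.07, "turn": 0.03}, {"hand": 62, "dx": -0.21, "dy": 0.8, "dz": 0.07, "turn": 0.03}, {"hand": 62, "dx": -0.18, "dy": 0.8, "dz": 0.07, "turn": 0.03}, {"hand": 62, "dx": -0.16, "dy": 0.81, "dz": 0.07, "turn": 0.03}]'

```text
time_s: 17.0
eef_pos: [0.4291, -0.3227, 0.1665]
ee_rot: [3.11, -0.435, 0.001]
contact_force: [1.3, -0.2, 0.2]
grip_width: 0.0618
grip_force: 0.0
```

Request:
play_rows --deltas '[{"hand": 62, "dx": 0, "dy": 0, "dz": 0, "turn": 0}, {"hand": 62, "dx": 0, "dy": 0, "dz": 0, "turn": 0}, {"hand": 62, "dx": 0, "dy": 0, "dz": 0, "turn": 0}, {"hand": 62, "dx": 0, "dy": 0, "dz": 0, "turn": 0}]'

```text
time_s: 17.33
eef_pos: [0.4299, -0.3205, 0.1664]
ee_rot: [3.112, -0.431, -0.0]
contact_force: [-0.4, 0.5, -0.4]
grip_width: 0.062
grip_force: 0.0
```

```bash
python3 - <<'E'
from h import *
go((.430,-.3205,.059,-105.7,62),half=False)
S=snapshot("side");print(hub(S,(.428,-.322),.033))
E
```

```text
at [ 0.4299 -0.3205  0.1664] -105.8 grip 62.0 [-0.4  0.5 -0.4] q7 -1.1 t 17.3
[{"hand": 62, "dx": 0.0, "dy": 0.0, "dz": 0.67, "turn": -0.0}, {"hand": 62, "dx": 0.0, "dy": 0.0, "dz": 0.67, "turn": -0.0}, {"hand": 62, "dx": 0.0, "dy": 0.0, "dz": 0.67, "turn": -0.0}, {"hand": 62, "dx": 0.0, "dy": 0.0, "dz": 0.67, "turn": -0.0}]
(((426.2344970703125, -321.4939880371094), (40.131370544433594, 36.692955017089844), 74.27362823486328), 407, np.float64(0.0951083389667017))
```

Request:
play_rows --deltas '[{"hand": 62, "dx": 0, "dy": 0, "dz": 0.67, "turn": 0}, {"hand": 62, "dx": 0, "dy": 0, "dz": 0.67, "turn": 0}, {"hand": 62, "dx": 0, "dy": 0, "dz": 0.67, "turn": 0}, {"hand": 62, "dx": 0, "dy": 0, "dz": 0.65, "turn": 0}, {"hand": 62, "dx": 0, "dy": 0, "dz": 0, "turn": 0}]'

```text
time_s: 17.8
eef_pos: [0.4271, -0.3189, 0.056]
ee_rot: [-3.11, 0.431, 0.01]
contact_force: [-0.3, -0.3, -0.1]
grip_width: 0.0619
grip_force: 0.0
```

Request:
play_rows --deltas '[{"hand": 62, "dx": 0, "dy": 0, "dz": 0, "turn": 0}, {"hand": 25, "dx": 0, "dy": 0, "dz": 0, "turn": 0}, {"hand": 25, "dx": 0, "dy": 0, "dz": 0, "turn": 0}, {"hand": 25, "dx": 0, "dy": 0, "dz": 0, "turn": 0}, {"hand": 25, "dx": 0, "dy": 0, "dz": 0, "turn": 0}]'

```text
time_s: 18.22
eef_pos: [0.4298, -0.3221, 0.0619]
ee_rot: [3.111, -0.435, 0.005]
contact_force: [-0.5, 1.9, 7.2]
grip_width: 0.0353
grip_force: 49.5
```

```bash
python3 - <<'E'
from h import *
p,y,_,s=pose(); print(s["grip_force"])
go((p[0],p[1],.10,y,25),(.50,-.25,.2,-88.7,25),(.6552,-.1313,.20,-88.7,25),half=False)
E
```

```text
49.50621485710144
at [ 0.4298 -0.3221  0.0619] -105.9 grip 35.3 [-0.5  1.9  7.2] q7 -0.99 t 18.2
[{"hand": 25, "dx": 0.0, "dy": 0.0, "dz": -0.48, "turn": -0.0}, {"hand": 25, "dx": 0.0, "dy": 0.0, "dz": -0.48, "turn": -0.0}, {"hand": 25, "dx": 0.24, "dy": -0.44, "dz": -0.5, "turn": -0.06}, {"hand": 25, "dx": 0.26, "dy": -0.43, "dz": -0.5, "turn": -0.06}, {"hand": 25, "dx": 0.29, "dy": -0.41, "dz": -0.5, "turn": -0.06}]
[{"hand": 25, "dx": 0.31, "dy": -0.39, "dz": -0.5, "turn": -0.06}, {"hand": 25, "dx": 0.34, "dy": -0.37, "dz": -0.5, "turn": -0.06}, {"hand": 25, "dx": 0.66, "dy": -0.48, "dz": -0.0, "turn": -0.0}, {"hand": 25, "dx": 0.66, "dy": -0.48, "dz": -0.0, "turn": -0.0}, {"hand": 25, "dx": 0.66, "dy": -0.48, "dz": -0.0, "turn": -0.0}]
[{"hand": 25, "dx": 0.66, "dy": -0.48, "dz": -0.0, "turn": -0.0}, {"hand": 25, "dx": 0.66, "dy": -0.48, "dz": -0.0, "turn": -0.0}, {"hand": 25, "dx": 0.66, "dy": -0.48, "dz": -0.0, "turn": -0.0}]
```

Request:
play_rows --deltas '[{"hand": 25, "dx": 0, "dy": 0, "dz": -0.5, "turn": 0}, {"hand": 25, "dx": 0, "dy": 0, "dz": -0.5, "turn": 0}, {"hand": 25, "dx": 0.24, "dy": -0.44, "dz": -0.5, "turn": -0.06}, {"hand": 25, "dx": 0.26, "dy": -0.43, "dz": -0.5, "turn": -0.06}, {"hand": 25, "dx": 0.29, "dy": -0.41, "dz": -0.5, "turn": -0.06}]'

```text
time_s: 18.63
eef_pos: [0.4709, -0.2781, 0.1619]
ee_rot: [-3.138, 0.151, -0.002]
contact_force: [0.1, -0.2, -2.9]
grip_width: 0.0355
grip_force: 51.2
```

Request:
play_rows --deltas '[{"hand": 25, "dx": 0.31, "dy": -0.39, "dz": -0.5, "turn": -0.06}, {"hand": 25, "dx": 0.34, "dy": -0.37, "dz": -0.5, "turn": -0.06}, {"hand": 25, "dx": 0.66, "dy": -0.48, "dz": 0, "turn": 0}, {"hand": 25, "dx": 0.66, "dy": -0.48, "dz": 0, "turn": 0}, {"hand": 25, "dx": 0.66, "dy": -0.48, "dz": 0, "turn": 0}]'

```text
time_s: 19.05
eef_pos: [0.5778, -0.1894, 0.2015]
ee_rot: [-3.141, -0.034, -0.004]
contact_force: [0.1, -0.9, -2.4]
grip_width: 0.0353
grip_force: 51.1
```

Request:
play_rows --deltas '[{"hand": 25, "dx": 0.66, "dy": -0.48, "dz": 0, "turn": 0}, {"hand": 25, "dx": 0.66, "dy": -0.48, "dz": 0, "turn": 0}, {"hand": 25, "dx": 0.66, "dy": -0.48, "dz": 0, "turn": 0}, {"hand": 25, "dx": 0, "dy": 0, "dz": 0, "turn": 0}, {"hand": 25, "dx": 0, "dy": 0, "dz": 0, "turn": 0}]'

```text
time_s: 19.47
eef_pos: [0.6556, -0.129, 0.1999]
ee_rot: [3.141, 0.04, -0.0]
contact_force: [-1.2, -0.8, -2.8]
grip_width: 0.0354
grip_force: 51.4
```

Request:
play_rows --deltas '[{"hand": 25, "dx": 0, "dy": 0, "dz": 0, "turn": 0}, {"hand": 25, "dx": 0, "dy": 0, "dz": 0, "turn": 0}]'

```text
time_s: 19.63
eef_pos: [0.6538, -0.1325, 0.2007]
ee_rot: [3.141, 0.032, 0.001]
contact_force: [-0.9, 0.0, -2.8]
grip_width: 0.0351
grip_force: 51.4
```

```bash
python3 - <<'E'
from h import *
go((.6555,-.1315,.18,-88.7,25),half=False)
S=snapshot("side"); p,y,_,s=pose(); w=cloud(S)*1000
q=w-np.array([p[0]-.0025,p[1]-.002,p[2]-.061])*1000
psi=np.radians(y+90); e=np.array([np.cos(psi),np.sin(psi)]);f=np.array([-e[1],e[0]])
r=q[...,:2]@e;t=q[...,:2]@f;z=q[...,2]
m=(r>20)&(r<33)&(abs(t)<14)&(z>40)&(z<60); print([(round(x),round(yy),round(zz)) for x,yy,zz in zip(r[m],t[m],z[m])])
E
```

```text
at [ 0.6538 -0.1325  0.2007] -88.8 grip 35.1 [-0.9  0.  -2.8] q7 -1.19 t 19.6
[{"hand": 25, "dx": 0.04, "dy": -0.02, "dz": 0.52, "turn": -0.002}]
[(27, -7, 45), (26, -8, 44), (24, -13, 47), (25, -12, 43), (20, -12, 42)]
```

Request:
play_rows --deltas '[{"hand": 25, "dx": 0.04, "dy": -0.02, "dz": 0.4, "turn": 0}, {"hand": 25, "dx": 0, "dy": 0, "dz": 0.3, "turn": 0}, {"hand": 25, "dx": 0, "dy": 0, "dz": 0, "turn": 0}, {"hand": 25, "dx": 0, "dy": 0, "dz": 0.2, "turn": 0}, {"hand": 25, "dx": 0, "dy": 0, "dz": 0.2, "turn": 0}]'

```text
time_s: 20.1
eef_pos: [0.6564, -0.1311, 0.1567]
ee_rot: [3.141, 0.034, 0.003]
contact_force: [0.4, -2.5, -0.9]
grip_width: 0.0353
grip_force: 52.0
```

Request:
play_rows --deltas '[{"hand": 25, "dx": 0, "dy": 0, "dz": 0.25, "turn": 0}, {"hand": 25, "dx": 0, "dy": 0, "dz": 0.15, "turn": 0}, {"hand": 25, "dx": 0, "dy": 0, "dz": 0, "turn": 0}]'

```text
time_s: 20.35
eef_pos: [0.656, -0.1311, 0.1388]
ee_rot: [3.14, 0.033, 0.0]
contact_force: [3.7, -3.7, -3.4]
grip_width: 0.0352
grip_force: 51.6
```

Engaged as before; pressing home.

Request:
play_rows --deltas '[{"hand": 25, "dx": 0, "dy": 0.02, "dz": 0.25, "turn": 0}, {"hand": 25, "dx": 0, "dy": 0, "dz": 0.25, "turn": 0}, {"hand": 25, "dx": 0, "dy": 0, "dz": 0.25, "turn": 0}, {"hand": 25, "dx": 0, "dy": 0, "dz": 0.25, "turn": 0}, {"hand": 25, "dx": 0, "dy": 0, "dz": 0.15, "turn": 0}]'

```text
time_s: 20.77
eef_pos: [0.6552, -0.1312, 0.0923]
ee_rot: [-3.141, -0.034, 0.003]
contact_force: [0.1, -1.5, -2.0]
grip_width: 0.0354
grip_force: 51.8
```

Request:
play_rows --deltas '[{"hand": 25, "dx": 0, "dy": 0, "dz": 0.1, "turn": 0}, {"hand": 25, "dx": 0, "dy": 0, "dz": 0.04, "turn": 0}, {"hand": 25, "dx": 0, "dy": 0, "dz": 0, "turn": 0}]'

```text
time_s: 21.02
eef_pos: [0.6559, -0.1312, 0.0915]
ee_rot: [-3.139, -0.034, -0.0]
contact_force: [-13.6, 3.6, 30.4]
grip_width: 0.0354
grip_force: 56.6
```

Request:
play_rows --deltas '[{"hand": 55, "dx": 0, "dy": 0, "dz": -0.06, "turn": 0}, {"hand": 55, "dx": 0, "dy": 0, "dz": 0, "turn": 0}, {"hand": 55, "dx": 0, "dy": 0, "dz": -0.6, "turn": 0}, {"hand": 55, "dx": 0, "dy": 0, "dz": -0.8, "turn": 0}, {"hand": 55, "dx": 0, "dy": 0, "dz": -0.9, "turn": 0}]'

```text
time_s: 21.43
eef_pos: [0.6548, -0.1306, 0.1817]
ee_rot: [-3.141, -0.035, 0.007]
contact_force: [0.9, -0.3, -0.5]
grip_width: 0.0553
grip_force: 0.0
```

Request:
play_rows --deltas '[{"hand": 55, "dx": -0.9, "dy": 0, "dz": -0.3, "turn": -0.1}, {"hand": 45, "dx": -0.9, "dy": 0.1, "dz": 0, "turn": -0.1}, {"hand": 45, "dx": -0.9, "dy": 0.2, "dz": 0, "turn": -0.1}, {"hand": 45, "dx": -0.9, "dy": 0.3, "dz": 0, "turn": -0.1}, {"hand": 45, "dx": -0.9, "dy": 0.5, "dz": 0, "turn": -0.1}]'

```text
time_s: 21.85
eef_pos: [0.4947, -0.21, 0.1942]
ee_rot: [-3.029, -0.823, 0.0]
contact_force: [0.9, -0.4, 1.6]
grip_width: 0.0448
grip_force: 0.0
```

Request:
play_rows --deltas '[{"hand": 45, "dx": 0, "dy": 0, "dz": 0, "turn": -0.12}, {"hand": 45, "dx": 0, "dy": 0, "dz": 0, "turn": -0.12}, {"hand": 45, "dx": 0, "dy": 0, "dz": 0, "turn": -0.12}, {"hand": 45, "dx": 0, "dy": 0, "dz": 0, "turn": 0}, {"hand": 45, "dx": 0, "dy": 0, "dz": 0, "turn": 0}]'

```text
time_s: 22.27
eef_pos: [0.4963, -0.2117, 0.1945]
ee_rot: [-2.843, -1.335, 0.001]
contact_force: [0.4, 1.0, -0.1]
grip_width: 0.0454
grip_force: 0.0
```

```bash
python3 - <<'E'
from h import *
S=snapshot("side");T=snapshot("top");print(pose()[:2])
for d,n in((S,"S"),(T,"T")):
    for c in((.65,.122),(.6523,.038),(.6555,-.131)): print(n,c,hub(d,c,.033,.1,.13))
    w=cloud(d);h=cv2.cvtColor(d["img"],cv2.COLOR_BGR2HSV)
    m=(w[...,0]>.42)&(w[...,0]<.48)&(abs(w[...,1])<.09)&(w[...,2]>.045)&(w[...,2]<.085)&(h[...,2]<110);q=w[m];print("handle",len(q),q.mean(0) if len(q) else"",q.min(0) if len(q) else"",q.max(0) if len(q) else "")
a=cv2.resize(S["img"][170:310,200:380],(400,311));b=cv2.resize(T["img"][155:225,200:350],(400,187))
cv2.imwrite("pics/e1.png",np.vstack([a,b]))
E
```

```text
(array([ 0.49635496, -0.21167941,  0.19456202]), -39.68440742619835)
S (0.65, 0.122) (((630.2320556640625, 122.21640014648438), (31.179336547851562, 4.134428024291992), 89.97482299804688), 23, np.float64(0.11221881993843386))
S (0.6523, 0.038) (((634.950927734375, 30.08583641052246), (18.229238510131836, 35.48677062988281), 33.3849983215332), 62, np.float64(0.12017332257126123))
S (0.6555, -0.131) (((652.9312744140625, -132.22604370117188), (39.44028091430664, 40.887996673583984), 0.7058749198913574), 314, np.float64(0.12349689300617205))
handle 255 [ 0.45770962 -0.0195002   0.06761376] [ 0.44749139 -0.07189349  0.05787706] [0.47979647 0.04719944 0.07375579]
T (0.65, 0.122) (((649.5466918945312, 121.8885498046875), (35.93088150024414, 35.07023239135742), 0.8451128005981445), 161, np.float64(0.12652570653610046))
T (0.6523, 0.038) (((652.9241333007812, 38.364601135253906), (36.25698471069336, 33.714759826660156), 0.3483339846134186), 153, np.float64(0.12669483394797565))
T (0.6555, -0.131) (((655.80908203125, -131.52291870117188), (36.411277770996094, 36.43989562988281), 1.6449185609817505), 152, np.float64(0.12490892026511043))
handle 188 [ 0.46100983 -0.01028085  0.06858944] [ 0.45333129 -0.0682494   0.05987302] [0.47863017 0.05019    0.07481473]
```

View pics/e1.png

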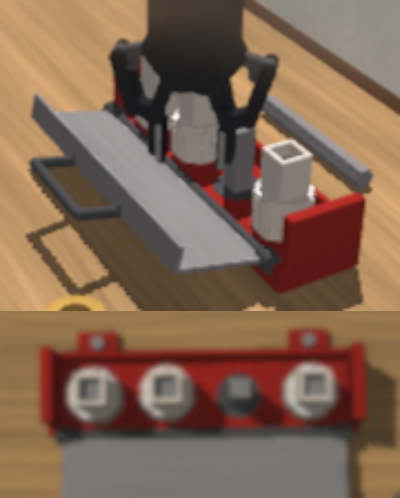

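The picture shows all three rollers seated: white hubs at bottom-image (93,390), (167,390) and (317,383), with stub 2 empty at (240,392) and the guard still down. All three hub tops read about 0.125 m. Now I shut the guard.

```bash
python3 - <<'E'
from h import *
go((.456,-.006,.14,1.3,36),(.456,-.006,.0535,1.3,36),half=False)
th=np.linspace(1.32,-.02,15); b=np.stack([-.155*np.sin(th),.155*np.cos(th)],1); d=np.diff(b,axis=0)/.04
print([(round(float(a),2),round(float(-c),2)) for a,c in d])
E
```

```text
at [ 0.4964 -0.2117  0.1946] -39.7 grip 44.7 [-0.4 -0.1 -0.2] q7 -0.26 t 22.4
[{"hand": 36, "dx": 0.47, "dy": -0.58, "dz": 0.19, "turn": -0.102}, {"hand": 36, "dx": 0.53, "dy": -0.53, "dz": 0.19, "turn": -0.102}, {"hand": 36, "dx": 0.58, "dy": -0.47, "dz": 0.19, "turn": -0.102}, {"hand": 36, "dx": 0.63, "dy": -0.41, "dz": 0.19, "turn": -0.102}, {"hand": 36, "dx": 0.66, "dy": -0.34, "dz": 0.19, "turn": -0.102}]
[{"hand": 36, "dx": 0.7, "dy": -0.27, "dz": 0.19, "turn": -0.102}, {"hand": 36, "dx": 0.72, "dy": -0.2, "dz": 0.19, "turn": -0.102}, {"hand": 36, "dx": 0.0, "dy": 0.0, "dz": 0.72, "turn": -0.0}, {"hand": 36, "dx": 0.0, "dy": 0.0, "dz": 0.72, "turn": -0.0}, {"hand": 36, "dx": 0.0, "dy": 0.0, "dz": 0.72, "turn": -0.0}]
[(0.11, -0.35), (0.14, -0.34), (0.17, -0.33), (0.2, -0.31), (0.23, -0.29), (0.26, -0.26), (0.28, -0.24), (0.31, -0.21), (0.32, -0.18), (0.34, -0.15), (0.35, -0.11), (0.36, -0.08), (0.37, -0.05), (0.37, -0.01)]
```

Request:
play_rows --deltas '[{"hand": 36, "dx": 0.47, "dy": -0.58, "dz": 0.19, "turn": -0.102}, {"hand": 36, "dx": 0.53, "dy": -0.53, "dz": 0.19, "turn": -0.102}, {"hand": 36, "dx": 0.58, "dy": -0.47, "dz": 0.19, "turn": -0.102}, {"hand": 36, "dx": 0.63, "dy": -0.41, "dz": 0.19, "turn": -0.102}, {"hand": 36, "dx": 0.66, "dy": -0.34, "dz": 0.19, "turn": -0.102}]'

```text
time_s: 22.78
eef_pos: [0.4667, -0.0638, 0.1565]
ee_rot: [2.409, 2.017, 0.0]
contact_force: [1.1, -0.3, -0.5]
grip_width: 0.0358
grip_force: 0.0
```

Request:
play_rows --deltas '[{"hand": 36, "dx": 0.7, "dy": -0.27, "dz": 0.19, "turn": -0.102}, {"hand": 36, "dx": 0.72, "dy": -0.2, "dz": 0.19, "turn": -0.102}, {"hand": 36, "dx": 0, "dy": 0, "dz": 0, "turn": 0}, {"hand": 36, "dx": 0, "dy": 0, "dz": 0, "turn": 0}, {"hand": 36, "dx": 0, "dy": 0, "dz": 0, "turn": 0}]'

```text
time_s: 23.2
eef_pos: [0.4559, -0.0069, 0.1418]
ee_rot: [2.196, 2.246, -0.0]
contact_force: [-0.1, -0.4, -0.0]
grip_width: 0.0362
grip_force: 0.0
```

```bash
python3 - <<'E'
from h import *
go((.456,-.006,.0535,1.3,36),half=False)
E
```

```text
at [ 0.4559 -0.0069  0.1418] 1.3 grip 36.2 [-0.1 -0.4 -0. ] q7 -0.05 t 23.2
[{"hand": 36, "dx": 0.01, "dy": 0.0, "dz": 0.74, "turn": -0.0}, {"hand": 36, "dx": 0.01, "dy": 0.0, "dz": 0.74, "turn": -0.0}, {"hand": 36, "dx": 0.01, "dy": 0.0, "dz": 0.74, "turn": -0.0}]
```

Request:
play_rows --deltas '[{"hand": 36, "dx": 0, "dy": 0, "dz": 0.74, "turn": 0}, {"hand": 36, "dx": 0, "dy": 0, "dz": 0.74, "turn": 0}, {"hand": 36, "dx": 0, "dy": 0, "dz": 0.7, "turn": 0}, {"hand": 36, "dx": 0, "dy": 0, "dz": 0, "turn": 0}, {"hand": 36, "dx": 0, "dy": 0, "dz": 0, "turn": 0}]' --force 30

```text
time_s: 23.62
eef_pos: [0.4552, -0.0078, 0.0543]
ee_rot: [-2.197, -2.245, 0.004]
contact_force: [1.0, 0.2, -0.5]
grip_width: 0.036
grip_force: 0.0
```

Request:
play_rows --deltas '[{"hand": 8, "dx": 0, "dy": 0, "dz": 0, "turn": 0}, {"hand": 8, "dx": 0, "dy": 0, "dz": 0, "turn": 0}, {"hand": 8, "dx": 0, "dy": 0, "dz": 0, "turn": 0}, {"hand": 8, "dx": 0, "dy": 0, "dz": 0, "turn": 0}]'

```text
time_s: 23.95
eef_pos: [0.4545, -0.0068, 0.0557]
ee_rot: [-2.193, -2.246, 0.002]
contact_force: [-10.7, -1.7, 9.6]
grip_width: 0.0107
grip_force: 29.7
```

Request:
play_rows --deltas '[{"hand": 8, "dx": 0, "dy": 0.08, "dz": -0.35, "turn": 0}, {"hand": 8, "dx": 0, "dy": 0.14, "dz": -0.34, "turn": 0}, {"hand": 8, "dx": 0, "dy": 0.17, "dz": -0.33, "turn": 0}, {"hand": 8, "dx": 0, "dy": 0.2, "dz": -0.31, "turn": 0}, {"hand": 8, "dx": 0, "dy": 0.23, "dz": -0.29, "turn": 0}]'

```text
time_s: 24.37
eef_pos: [0.4839, -0.0063, 0.1197]
ee_rot: [-2.189, -2.242, 0.011]
contact_force: [-24.9, -1.5, 9.2]
grip_width: 0.0107
grip_force: 30.6
```

Request:
play_rows --deltas '[{"hand": 8, "dx": 0, "dy": 0.26, "dz": -0.26, "turn": 0}, {"hand": 8, "dx": 0, "dy": 0.28, "dz": -0.24, "turn": 0}, {"hand": 8, "dx": 0, "dy": 0.31, "dz": -0.21, "turn": 0}, {"hand": 8, "dx": 0, "dy": 0.32, "dz": -0.18, "turn": 0}]'

```text
time_s: 24.7
eef_pos: [0.5326, -0.0053, 0.1586]
ee_rot: [-2.191, -2.243, 0.005]
contact_force: [-26.0, -1.2, 33.6]
grip_width: 0.0105
grip_force: 34.3
```

Request:
play_rows --deltas '[{"hand": 8, "dx": 0, "dy": 0.34, "dz": -0.15, "turn": 0}, {"hand": 8, "dx": 0, "dy": 0.35, "dz": -0.11, "turn": 0}, {"hand": 8, "dx": 0, "dy": 0.36, "dz": -0.08, "turn": 0}, {"hand": 8, "dx": 0, "dy": 0.2, "dz": -0.02, "turn": 0}, {"hand": 8, "dx": 0, "dy": 0, "dz": 0, "turn": 0}]'

```text
time_s: 25.12
eef_pos: [0.5886, -0.0043, 0.1739]
ee_rot: [2.192, 2.244, 0.008]
contact_force: [1.7, -2.2, 14.5]
grip_width: 0.0109
grip_force: 33.8
```

Request:
play_rows --deltas '[{"hand": 8, "dx": 0, "dy": 0.12, "dz": -0.06, "turn": 0}, {"hand": 8, "dx": 0, "dy": 0.12, "dz": -0.05, "turn": 0}, {"hand": 8, "dx": 0, "dy": 0.1, "dz": 0, "turn": 0}, {"hand": 8, "dx": 0, "dy": 0, "dz": 0, "turn": 0}]'

```text
time_s: 25.45
eef_pos: [0.5993, -0.004, 0.175]
ee_rot: [2.194, 2.247, -0.0]
contact_force: [-0.6, -3.5, 2.3]
grip_width: 0.0104
grip_force: 32.6
```

Request:
play_rows --deltas '[{"hand": 8, "dx": 0, "dy": 0.08, "dz": 0, "turn": 0}, {"hand": 8, "dx": 0, "dy": 0.08, "dz": 0, "turn": 0}, {"hand": 8, "dx": 0, "dy": 0, "dz": 0, "turn": 0}]'

```text
time_s: 25.7
eef_pos: [0.6056, -0.0039, 0.1749]
ee_rot: [2.194, 2.247, -0.0]
contact_force: [-2.9, -4.3, 2.9]
grip_width: 0.0109
grip_force: 32.8
```

Request:
play_rows --deltas '[{"hand": 8, "dx": 0, "dy": 0.1, "dz": 0, "turn": 0}, {"hand": 8, "dx": 0, "dy": 0, "dz": 0, "turn": 0}]'

```text
time_s: 25.87
eef_pos: [0.6058, -0.0038, 0.1749]
ee_rot: [-2.191, -2.243, 0.009]
contact_force: [-25.6, -3.1, 20.0]
grip_width: 0.0105
grip_force: 34.6
```

Stopped hard at x 0.6058, so the guard is at its shut stop. I release, rise and check.

Request:
play_rows --deltas '[{"hand": 8, "dx": 0, "dy": -0.1, "dz": 0, "turn": 0}, {"hand": 36, "dx": 0, "dy": 0, "dz": 0, "turn": 0}, {"hand": 36, "dx": 0, "dy": 0, "dz": 0, "turn": 0}, {"hand": 36, "dx": 0, "dy": 0, "dz": -0.6, "turn": 0}, {"hand": 36, "dx": 0, "dy": 0, "dz": -0.8, "turn": 0}]'

```text
time_s: 26.28
eef_pos: [0.6042, -0.0018, 0.2281]
ee_rot: [-2.19, -2.248, 0.005]
contact_force: [0.8, 0.5, -0.8]
grip_width: 0.0361
grip_force: 0.0
```

Request:
play_rows --deltas '[{"hand": 36, "dx": 0, "dy": 0, "dz": -0.8, "turn": 0}, {"hand": 36, "dx": 0, "dy": -0.9, "dz": 0, "turn": 0}, {"hand": 36, "dx": 0, "dy": -0.9, "dz": 0, "turn": 0}, {"hand": 36, "dx": 0, "dy": 0, "dz": 0, "turn": 0}, {"hand": 36, "dx": 0, "dy": 0, "dz": 0, "turn": 0}]'

```text
time_s: 26.7
eef_pos: [0.5325, -0.0039, 0.2625]
ee_rot: [-2.192, -2.25, -0.004]
contact_force: [0.0, -0.1, -0.1]
grip_width: 0.036
grip_force: 0.0
```

```bash
python3 - <<'E'
from h import *
S=snapshot("side");T=snapshot("top");print(pose()[0],pose()[3]["contact_force"])
T0=dict(np.load("top0.npz"));S0=dict(np.load("side0.npz"))
for n,d in(("S0",S0),("S",S),("T0",T0),("T",T)):
    w=cloud(d); m=(w[...,2]>.175)&(w[...,2]<.198)&(abs(w[...,1])<.075)&(w[...,0]>.575)&(w[...,0]<.63);q=w[m];print(n,"handle",len(q),np.median(q,0) if len(q) else "")
cv2.imwrite("pics/f1.png",np.hstack([S["img"][130:330,170:400],cv2.resize(T["img"][130:230,180:360],(360,200))]))
E
```

```text
[ 0.53414185 -0.00384369  0.26229146] [ 0.11337196  0.07920747 -0.2913873 ]
S0 handle 205 [ 0.59536443 -0.01723571  0.18916567]
S handle 207 [ 0.60180386 -0.01992928  0.18905106]
T0 handle 186 [ 0.60061298 -0.00075126  0.19003059]
T handle 0
```

View pics/f1.png

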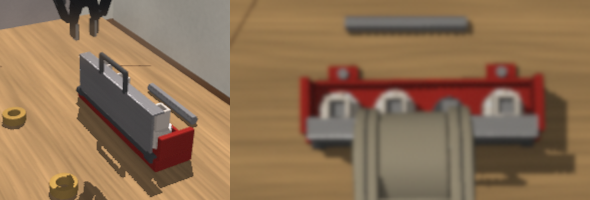

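The picture shows the guard shut, with its handle at (115,65) close to plumb. All rollers are in place behind it, the hex shaft and collars are undisturbed, and the gripper is clear. Handing in.

```bash
python3 -c "
from plant import ctrl
print(ctrl.sign_off())"
```

```text
the job is handed in; nothing more can be done
None
```

I handed the job in: the three white rollers present measured fully home on stubs 0, 1 and 3 and the guard is shut with the gripper clear, but I never saw the buttons themselves come out through the holes (they face away from the camera).

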